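# Load the battery packs into the charging tray contact face up and test each one

### The job

Lay every battery pack that is on the bench flat in a pocket of the charging tray of its own, black contact face up. When all are in, take the tester's probe and lightly press its tip on the brass pad of each pack in turn, for about half a second, in the order red, yellow, green, blue (skipping colours that are missing), then hang the probe back upright in the tester's arm. Leave the mug, kettlebell, carabiner and hex key where they are.

Things in the scene. Friction and masses are not known exactly. Their poses are not given: they have to be found in the camera images.
- tray: grey charging tray fixed to the bench, 102 x 420 mm, 14 mm high, with four pockets in a row along its y axis, 105 mm apart. Origin at the centre of its underside, z up. Each pocket is 82 mm along tray x and 70 mm along tray y, its black floor 4 mm above the bench and 10 mm below the rim; the walls between pockets are 35 mm wide
- pocket1 (a point): centre of the floor of pocket 1 of the tray (counted along tray +y), axes as the tray's
- pocket2 (a point): centre of the floor of pocket 2 of the tray (counted along tray +y), axes as the tray's
- pocket3 (a point): centre of the floor of pocket 3 of the tray (counted along tray +y), axes as the tray's
- pocket4 (a point): centre of the floor of pocket 4 of the tray (counted along tray +y), axes as the tray's
- pack_red: red rechargeable battery pack, a block 46 mm (x) by 60 mm (y) by 72 mm (z), 0.4 kg; origin at its centre. Its +x face is the black contact face with a round brass pad, its -x face has two white stripes. At the start it stands on its -z end (72 mm tall) and the contact face looks sideways. May be absent
- red_plus (a point): centre of the round brass pad, 20 mm across, on the contact face of the red pack; 23 mm along x and 18 mm along z from the pack's centre
- pack_yellow: yellow rechargeable battery pack, a block 46 mm (x) by 60 mm (y) by 72 mm (z), 0.4 kg; origin at its centre. Its +x face is the black contact face with a round brass pad, its -x face has two white stripes. At the start it stands on its -z end (72 mm tall) and the contact face looks sideways. May be absent
- yellow_plus (a point): centre of the round brass pad, 20 mm across, on the contact face of the yellow pack; 23 mm along x and 18 mm along z from the pack's centre
- pack_green: green rechargeable battery pack, a block 46 mm (x) by 60 mm (y) by 72 mm (z), 0.4 kg; origin at its centre. Its +x face is the black contact face with a round brass pad, its -x face has two white stripes. At the start it stands on its -z end (72 mm tall) and the contact face looks sideways. May be absent
- green_plus (a point): centre of the round brass pad, 20 mm across, on the contact face of the green pack; 23 mm along x and 18 mm along z from the pack's centre
- pack_blue: blue rechargeable battery pack, a block 46 mm (x) by 60 mm (y) by 72 mm (z), 0.4 kg; origin at its centre. Its +x face is the black contact face with a round brass pad, its -x face has two white stripes. At the start it stands on its -z end (72 mm tall) and the contact face looks sideways. May be absent
- blue_plus (a point): centre of the round brass pad, 20 mm across, on the contact face of the blue pack; 23 mm along x and 18 mm along z from the pack's centre
- tester: yellow tester box (90 x 100 x 50 mm) fixed to the bench with a steel arm beside it (on its +y side) whose flat top is 100 mm above the bench. The arm has a 34 mm square hole from which the probe hangs. Origin on the bench straight below the hole
- hanger (a point): centre of the hole in the tester's arm, at the level of the arm's top face (100 mm above the bench)
- probe: test probe hanging upright in the tester's arm, 0.13 kg. Origin on its axis under its round black collar (46 mm across, 8 mm thick), which rests on the arm; z up along the handle. Red handle 26 x 26 mm square, 8 to 80 mm above the origin; below the collar a 20 mm round shaft, 46 mm long, then a thin brass pin ending 70 mm below the origin. The pin is sprung: it gives 10 mm at about 3.5 N
- probe_tip (a point): end of the probe's brass pin, 70 mm below the probe's origin on its axis
- mug: white ceramic mug, 82 mm wide, 95 mm high, origin under its centre; leave it alone
- kettlebell: green kettlebell, 100 mm wide, 137 mm high, origin under its centre; leave it alone
- carabiner: carabiner, lying, 105 x 55 mm, 10 mm thick, origin in its middle; leave it alone
- hex_key: hex key, lying, 145 x 40 mm, 8 mm thick, origin on its long leg; leave it alone

How it is judged (in metres and radians):
On the way, in this order (a step that is already met when the one before it is completed fails the run):
1. every pack present lies in a tray pocket, contact face up, let go (angle between each of pack_red, pack_yellow, pack_green, pack_blue's own x axis and vertical below 0.12 rad and angle between the y axis of each of pack_red, pack_yellow, pack_green, pack_blue and the y axis of tray, either way round below 0.2 rad and ((horizontal distance between pack_red and pocket1 below 0.01 m and z of pack_red in the frame of pocket1 below 0.028 m) or (horizontal distance between pack_red and pocket2 below 0.01 m and z of pack_red in the frame of pocket2 below 0.028 m) or (horizontal distance between pack_red and pocket3 below 0.01 m and z of pack_red in the frame of pocket3 below 0.028 m) or (horizontal distance between pack_red and pocket4 below 0.01 m and z of pack_red in the frame of pocket4 below 0.028 m)) and ((horizontal distance between pack_yellow and pocket1 below 0.01 m and z of pack_yellow in the frame of pocket1 below 0.028 m) or (horizontal distance between pack_yellow and pocket2 below 0.01 m and z of pack_yellow in the frame of pocket2 below 0.028 m) or (horizontal distance between pack_yellow and pocket3 below 0.01 m and z of pack_yellow in the frame of pocket3 below 0.028 m) or (horizontal distance between pack_yellow and pocket4 below 0.01 m and z of pack_yellow in the frame of pocket4 below 0.028 m)) and ((horizontal distance between pack_green and pocket1 below 0.01 m and z of pack_green in the frame of pocket1 below 0.028 m) or (horizontal distance between pack_green and pocket2 below 0.01 m and z of pack_green in the frame of pocket2 below 0.028 m) or (horizontal distance between pack_green and pocket3 below 0.01 m and z of pack_green in the frame of pocket3 below 0.028 m) or (horizontal distance between pack_green and pocket4 below 0.01 m and z of pack_green in the frame of pocket4 below 0.028 m)) and ((horizontal distance between pack_blue and pocket1 below 0.01 m and z of pack_blue in the frame of pocket1 below 0.028 m) or (horizontal distance between pack_blue and pocket2 below 0.01 m and z of pack_blue in the frame of pocket2 below 0.028 m) or (horizontal distance between pack_blue and pocket3 below 0.01 m and z of pack_blue in the frame of pocket3 below 0.028 m) or (horizontal distance between pack_blue and pocket4 below 0.01 m and z of pack_blue in the frame of pocket4 below 0.028 m)) and contact force between the fingers and pack_red below 0.2 N and contact force between the fingers and pack_yellow below 0.2 N and contact force between the fingers and pack_green below 0.2 N and contact force between the fingers and pack_blue below 0.2 N), for 0.3 s.
2. the probe tip is pressed on the brass pad of the red pack, which lies in the tray (angle between pack_red's own x axis and vertical below 0.15 rad and distance between probe_tip and red_plus below 0.01 m and contact force between probe and pack_red above 0.3 N), for 0.2 s.
3. the probe tip is pressed on the brass pad of the yellow pack, which lies in the tray (angle between pack_yellow's own x axis and vertical below 0.15 rad and distance between probe_tip and yellow_plus below 0.01 m and contact force between probe and pack_yellow above 0.3 N), for 0.2 s.
4. the probe tip is pressed on the brass pad of the green pack, which lies in the tray (angle between pack_green's own x axis and vertical below 0.15 rad and distance between probe_tip and green_plus below 0.01 m and contact force between probe and pack_green above 0.3 N), for 0.2 s.
5. the probe tip is pressed on the brass pad of the blue pack, which lies in the tray (angle between pack_blue's own x axis and vertical below 0.15 rad and distance between probe_tip and blue_plus below 0.01 m and contact force between probe and pack_blue above 0.3 N), for 0.2 s.
At the end, for the whole second after the job is handed in: every pack present lies flat in a pocket (centre within 10 mm of the pocket's centre, on its floor, contact face up within 0.12 rad), and the probe hangs upright in the tester's arm (collar within 12 mm of the hole's centre, tilt under 0.12 rad), everything let go and at rest (angle between each of pack_red, pack_yellow, pack_green, pack_blue's own x axis and vertical below 0.12 rad and angle between the y axis of each of pack_red, pack_yellow, pack_green, pack_blue and the y axis of tray, either way round below 0.2 rad and ((horizontal distance between pack_red and pocket1 below 0.01 m and z of pack_red in the frame of pocket1 below 0.028 m) or (horizontal distance between pack_red and pocket2 below 0.01 m and z of pack_red in the frame of pocket2 below 0.028 m) or (horizontal distance between pack_red and pocket3 below 0.01 m and z of pack_red in the frame of pocket3 below 0.028 m) or (horizontal distance between pack_red and pocket4 below 0.01 m and z of pack_red in the frame of pocket4 below 0.028 m)) and ((horizontal distance between pack_yellow and pocket1 below 0.01 m and z of pack_yellow in the frame of pocket1 below 0.028 m) or (horizontal distance between pack_yellow and pocket2 below 0.01 m and z of pack_yellow in the frame of pocket2 below 0.028 m) or (horizontal distance between pack_yellow and pocket3 below 0.01 m and z of pack_yellow in the frame of pocket3 below 0.028 m) or (horizontal distance between pack_yellow and pocket4 below 0.01 m and z of pack_yellow in the frame of pocket4 below 0.028 m)) and ((horizontal distance between pack_green and pocket1 below 0.01 m and z of pack_green in the frame of pocket1 below 0.028 m) or (horizontal distance between pack_green and pocket2 below 0.01 m and z of pack_green in the frame of pocket2 below 0.028 m) or (horizontal distance between pack_green and pocket3 below 0.01 m and z of pack_green in the frame of pocket3 below 0.028 m) or (horizontal distance between pack_green and pocket4 below 0.01 m and z of pack_green in the frame of pocket4 below 0.028 m)) and ((horizontal distance between pack_blue and pocket1 below 0.01 m and z of pack_blue in the frame of pocket1 below 0.028 m) or (horizontal distance between pack_blue and pocket2 below 0.01 m and z of pack_blue in the frame of pocket2 below 0.028 m) or (horizontal distance between pack_blue and pocket3 below 0.01 m and z of pack_blue in the frame of pocket3 below 0.028 m) or (horizontal distance between pack_blue and pocket4 below 0.01 m and z of pack_blue in the frame of pocket4 below 0.028 m)) and linear speed of each of pack_red, pack_yellow, pack_green, pack_blue, probe below 0.02 m/s and angle between probe's own z axis and vertical below 0.12 rad and distance between probe and hanger below 0.012 m); the robot touches nothing.
It fails at once if the white ceramic mug is moved by more than 30 mm (distance of mug from where it was at the start of the episode above 0.03 m).
It fails at once if the green kettlebell is moved by more than 30 mm (distance of kettlebell from where it was at the start of the episode above 0.03 m).
It fails at once if the carabiner is moved by more than 30 mm (distance of carabiner from where it was at the start of the episode above 0.03 m).
It fails at once if the hex key is moved by more than 30 mm (distance of hex_key from where it was at the start of the episode above 0.03 m).
It fails at once if the probe is pressed on a pack with more than 15 N (contact force between probe and pack_red above 15 N or contact force between probe and pack_yellow above 15 N or contact force between probe and pack_green above 15 N or contact force between probe and pack_blue above 15 N).
Of pack_red, pack_yellow, pack_green, pack_blue only 3 to 4 are there at a start; the rules pass over those that are not, and their reading is None.
At some moment in a run one of pack_red, pack_yellow, pack_green, pack_blue may be knocked a few centimetres aside while the robot is not near it.
It also fails if it takes over 210 s, if anything falls off the work surface, if the arm or the gripper's body presses on something with over 40 N, if the wrist force passes 120 N, or if a joint passes its speed limit or range.

### The arm

A 6-joint arm with a two-finger parallel gripper is mounted at the origin on the work surface. World frame = base frame: x ahead of the robot, y to its left, z up, the work surface at z = 0. Lengths are in mm, angles in degrees, forces in N, time in s.
With the tool pointing down it reaches from about 350 to 850 mm from the base axis. Payload 8.1 kg.
Tool frame: the origin (TCP) lies on the centre line of the jaws, within the pads' length; the fingertips stand 19 mm ahead of it and the grasp point (between the pads) is the TCP (r.tip_reach is the z of the fingertips in the tool frame, in mm); z points along the fingers, y is the line along which they close (so a half turn about z gives the same grasp; the last joint's range is limited). The gripper opens to 85 mm and grips with 20 to 120 N. Pads are 22 mm wide; open, the fingers measure 114 mm over their backs; the gripper's body (76 mm by 85 mm) begins 54 mm behind the grasp point. The pads swing forward as they close: fully open they stand 13 mm farther back than shut.
Start: joints at [71.253, 7.471, 85.268, -0, 87.261, -4.893], TCP at [143.648, 582.555, 250.292] pointing down, gripper open.
Joint ranges: [-169.43, 169.43], [-51.17, 129.36], [1.28, 143.12], [-76.62, 256.62], [0, 156.53], [-152.29, 152.29]. Speed limits (degrees/s): [136.94, 136.94, 159.86, 180, 180, 180].

### API

Orientations are given as [roll, pitch, yaw] about the fixed x, y, z axes, in that order (R = Rz(yaw) Ry(pitch) Rx(roll)).
In Python, from bench import r gives the robot as it stands. The module is installed in compiled form; this text tells all that it offers.
- The arm moves only by the shell command python3 -m handwheel 'ROWS' [FORCE]. ROWS is JSON, a list of rows, each a list of 7 numbers: the shift along the tool's x, y, z in m, then the turn, a rotation vector about the tool's x, y, z in degrees, then the finger opening in m, from 0 to 0.0854. In form: [[tx, ty, tz, ax, ay, az, claw], ...]. A call has 1 to 8 rows; each row shifts and turns the commanded pose from where the row before left it, along the tool's axes as they then stand; what a row does not reach is not made up. A row lasts 1/12 s, in which the tool goes at most 41.7 mm and 7.16 degrees, less where a joint would pass 70% of its speed; a pose out of reach is approached as far as the arm can. A call with a gripper value outside its range is refused whole. The fingers move at their own pace and stop on an object; FORCE is the grip in N (left out, the last holds). Time passes only in rows, so rows that do not move let the fingers close. It gives the time, the measured TCP pose, the force, the opening and the grip force at its end, in the units of the state.
- r.sense(): the state, without advancing time (a new reading comes with each control period).
- r.snapshot(name): name is "scene" or "top" or "wrist"; returns (picture, depth): 400x640x3 uint8, blue, green, red; 400x640 float32, mm along the optical axis (not along the pixel's ray), 0 where there is no reading.
- r.calibration(name): a dict with "vfov" (degrees; the focal length in pixels is half the picture's height over the tangent of half this angle, whatever the lens; pixels are square), "cx", "cy" (the principal point, pixels), "dist" ([k1, k2, p1, p2, k3] as OpenCV has them; the pictures are not rectified), "rvec" (rotation vector, rad) and "tvec" (3), from world to camera coordinates, as OpenCV has them; the wrist camera has in their place "tool_from_camera" (4x4, takes a point from camera to tool coordinates, whose origin is the TCP and whose axes are the flange's). Camera axes: x right, y down, z forward; pixel columns grow to the right and rows downward; lengths in mm; the calibration is good to about 2 mm. A picture is of the moment at which its call begins: read the wrist's pose just before it. calibration takes no time and is no camera call.
- r.hand_in(): hands the job in; it is judged then, once.
The state is a dict: "time": time; "joint_pos": joint angles; "qd": joint speeds; "joint_efforts": joint torques, N m; "tool_pos": TCP position; "tcp_rot": TCP orientation; "ft_force": force on the tool from outside, world axes, zero at the start; "wrist_torque": the same for the moment, N m; "finger_gap": finger opening in mm; "grip_force": force on a finger pad.
Only numpy, scipy, OpenCV 4.12 (cv2) and the standard library are available. Lean on these libraries where they do the work, as an engineer would, in place of code of your own. Each camera call takes 0.05 s, during which the arm holds its last target. There are 200 camera calls.

## Working session

There is one attempt and no reset: what is moved stays moved. The work goes in short steps, Python scripts to look and compute and a shell command to move; the robot and the scene stay as the last step left them, time stands still between calls to the robot, and variables do not carry over. Pictures are saved under pics/ and viewed, at most 17 in all, crops included, and the job is handed in when it is done.

```bash
mkdir -p pics
cat > h.py <<'E'
import numpy as np, cv2
from bench import r
from scipy.spatial.transform import Rotation as Ro
def cal(n):
    c=r.calibration(n); f=200/np.tan(np.radians(c['vfov'])/2)
    K=np.array([[f,0,c['cx']],[0,f,c['cy']],[0,0,1.]]); return c,K,np.array(c['dist'],float)
def tool():
    s=r.sense(); return Ro.from_euler('xyz',s['tcp_rot'],degrees=True).as_matrix(),np.array(s['tool_pos'])
def shot(n):
    Rt,p=tool(); im,d=r.snapshot(n); c,K,D=cal(n)
    if n=='wrist':
        T=np.array(c['tool_from_camera']); R=Rt@T[:3,:3]; o=Rt@T[:3,3]+p
    else:
        Rc=cv2.Rodrigues(np.array(c['rvec'],float))[0]; R=Rc.T; o=-R@np.array(c['tvec'],float).ravel()
    return im,d,(R,o,K,D)
def ray(cam,uv):
    R,o,K,D=cam
    q=cv2.undistortPoints(np.array(uv,float).reshape(-1,1,2),K,D)[:,0]
    return np.c_[q,np.ones(len(q))]@R.T,o
def onz(cam,uv,z):
    v,o=ray(cam,uv); t=(z-o[2])/v[:,2]; return o+v*t[:,None]
def cloud(cam,d):
    vv,uu=np.mgrid[:400,:640]; v,o=ray(cam,np.c_[uu.ravel(),vv.ravel()])
    return (o+v*d.reshape(-1,1)).reshape(400,640,3)
E
python3 - <<'E'
from h import *
s=r.sense();print(s)
for n in ['scene','top','wrist']:
    im,d,cam=shot(n); cv2.imwrite(f'pics/a_{n}.png',im); np.savez(f'a_{n}.npz',im=im,d=d); print(n,cam[1].round(),(cam[0][:,2]).round(2), (d>0).mean())
print(r.calibration('wrist'))
E
```

```text
{'time': 0.0, 'joint_pos': array([ 7.12556544e+01,  7.51695214e+00,  8.53299122e+01, -3.25878095e-04,
        8.72601498e+01, -4.89387502e+00]), 'qd': array([-0.14851607, -0.02398   ,  0.01781626, -0.01715158,  0.07101068,
       -0.02633355]), 'joint_efforts': array([ 4.86638128e-04, -5.69380760e+01, -5.00571620e+01, -2.02973324e-04,
        1.45801215e-02, -9.15550208e-05]), 'tool_pos': array([143.45647843, 582.06991588, 249.21909572]), 'tcp_rot': array([-1.79893348e+02, -8.80512588e-03,  1.66149537e+02]), 'ft_force': array([ 0.46404087, -0.50302239,  0.04534086]), 'wrist_torque': array([-0.01270441,  0.01075458,  0.04117959]), 'grip_force': 0.0, 'finger_gap': 85.15562397661557}
scene [1457.  -74.  712.] [-0.8   0.11 -0.59] 0.99391796875
top [ 388.   62. 1468.] [ 0.16 -0.01 -0.99] 0.99601953125
wrist [ 70. 601. 373.] [ 0.28 -0.07 -0.96] 0.99586328125
{'vfov': 71.61753107186937, 'cx': 325.15379723273526, 'cy': 200.96317317224126, 'dist': array([0.00281832, 0.        , 0.        , 0.        , 0.        ]), 'tool_from_camera': array([[-6.87527376e-04, -9.56390612e-01, -2.92089926e-01,
         7.54954160e+01],
       [ 9.99999369e-01, -9.17034951e-04,  6.48829895e-04,
         2.93988109e-01],
       [-8.88391491e-04, -2.92089295e-01,  9.56390639e-01,
        -1.23675453e+02],
       [ 0.00000000e+00,  0.00000000e+00,  0.00000000e+00,
         1.00000000e+00]])}
```

View pics/a_scene.png

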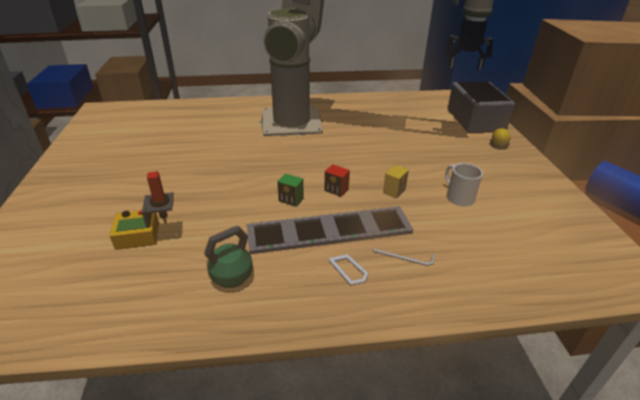

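View pics/a_top.png

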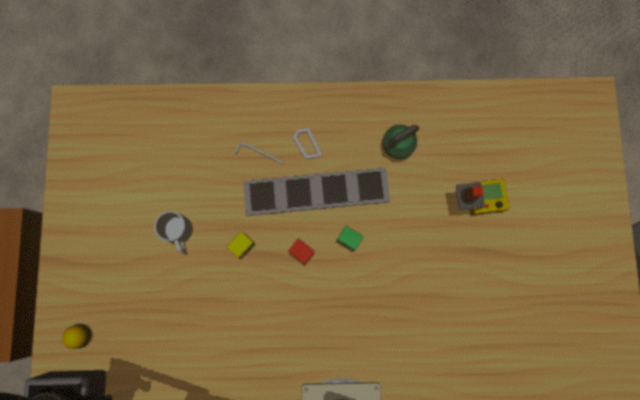

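```bash
cat > m.py <<'E'
from h import *
im,d,cam=shot('top'); P=cloud(cam,d); hsv=cv2.cvtColor(im,cv2.COLOR_BGR2HSV)
H,S,V=[hsv[...,i].astype(int) for i in range(3)]
box=(P[...,0]>250)&(P[...,0]<900)&(P[...,1]>-600)&(P[...,1]<600)
for n,m in dict(red=((H<6)|(H>174))&(S>170),yellow=(H>24)&(H<35)&(S>180),green=(H>45)&(H<75)&(S>150),blue=(H>100)&(H<130)&(S>120)).items():
    k,lab,st,_=cv2.connectedComponentsWithStats((m&box).astype(np.uint8))
    for i in range(1,k):
        if st[i,4]<60: continue
        q=P[lab==i]; uv=np.argwhere(lab==i)[:,::-1]; z=np.percentile(q[:,2],80)
        w=onz(cam,uv[q[:,2]>z-12],72)[:,:2].astype(np.float32); print(n,st[i],'z',z.round(),cv2.minAreaRect(w),np.median(w,0))
m=(P[...,2]>6)&(P[...,2]<22)&box&(S<60)
k,lab,st,_=cv2.connectedComponentsWithStats(m.astype(np.uint8))
i=1+np.argmax(st[1:,4]); w=onz(cam,np.argwhere(lab==i)[:,::-1],14)[:,:2].astype(np.float32); print('tray',st[i],cv2.minAreaRect(w))
m=(P[...,2]>85)&(P[...,2]<115)&(P[...,1]<-250)&(P[...,1]>-600)&box; print('arm',cv2.minAreaRect(P[m][:,:2].astype(np.float32)))
m=(P[...,2]>140)&(P[...,2]<220)&(P[...,1]<-250)&(P[...,1]>-600)&box; print('probe top',P[m].mean(0),P[m].max(0),P[m].min(0))
E
python3 m.py
python3 - <<'E'
import cv2
im=cv2.imread('pics/a_scene.png'); a=cv2.resize(im[155:215,270:420],None,fx=5,fy=5,interpolation=2)
b=cv2.resize(im[165:250,100:190],None,fx=3,fy=3,interpolation=2)
import numpy as np
c=np.zeros((300+255,750,3),np.uint8); c[:300]=a; c[300:,:270]=b; cv2.imwrite('pics/b.png',c)
E
```

```text
red [472 186  10  10  64] z 182.0 ((625.9691772460938, -392.06512451171875), (26.118709564208984, 21.172311782836914), 5.40563440322876) [ 627.49005 -393.02722]
red [290 241  23  22 275] z 74.0 ((466.1654052734375, 99.89195251464844), (53.05152893066406, 39.55143737792969), 50.66374206542969) [466.04907 100.23859]
yellow [476 180  33  33 381] z 54.0 ((611.3419799804688, -427.0966796875), (85.90113067626953, 91.64929962158203), 6.0862860679626465) [ 595.7514  -443.61917]
yellow [227 232  26  25 381] z 74.0 ((488.3911437988281, 268.4939880371094), (45.07575988769531, 59.13773727416992), 44.845306396484375) [488.41226 269.75433]
tray [ 244  168  146   47 2232] ((642.6207885742188, 55.89418029785156), (100.13510131835938, 416.5594787597656), 4.501953125)
arm ((609.3394165039062, -363.914306640625), (70.1443099975586, 71.2918930053711), 5.010512351989746)
probe top [ 607.15948427 -356.04834386  171.60720362] [ 622.85310773 -345.62581978  185.72157611] [ 594.50731151 -373.03606905  140.3454309 ]
```

View pics/b.png

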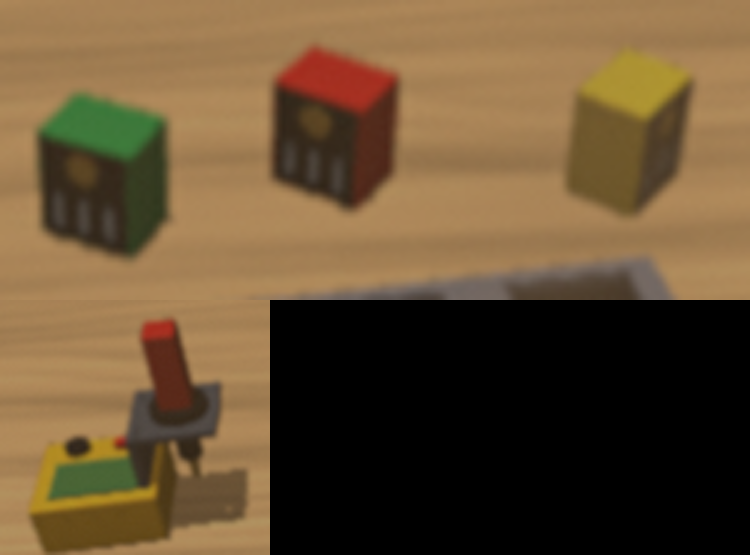

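The bench has red, green and yellow packs and no blue. In the crop, the black contact faces of green (80,170) and red (315,120) look toward +x/-y. Yellow's (665,125) looks toward +x/+y. The probe hangs upright in the arm. I'll go to a hover pose for a closer wrist view.

```bash
R='[-0.0295,-0.0212,-0.0094,0,0,0,0.085]'
python3 -m handwheel '[[-0.0295,-0.0212,-0.0094,0,0,0,0.085],[-0.0295,-0.0212,-0.0094,0,0,0,0.085],[-0.0295,-0.0212,-0.0094,0,0,0,0.085],[-0.0295,-0.0212,-0.0094,0,0,0,0.085],[-0.0295,-0.0212,-0.0094,0,0,0,0.085],[-0.0295,-0.0212,-0.0094,0,0,0,0.085],[-0.0295,-0.0212,-0.0094,0,0,0,0.085],[-0.0295,-0.0212,-0.0094,0,0,0,0.085]]' 40
python3 -m handwheel '[[-0.0295,-0.0212,-0.0094,0,0,0,0.085],[-0.0295,-0.0212,-0.0094,0,0,0,0.085],[-0.0295,-0.0212,-0.0094,0,0,0,0.085],[-0.0295,-0.0212,-0.0094,0,0,0,0.085],[-0.0295,-0.0212,-0.0094,0,0,0,0.085],[-0.0295,-0.0212,-0.0094,0,0,0,0.085],[-0.0295,-0.0212,-0.0094,0,0,0,0.085],[0,0,0,0,0,0,0.085]]'
cat > w.py <<'E'
import sys
from h import *
im,d,cam=shot('wrist'); P=cloud(cam,d); hsv=cv2.cvtColor(im,cv2.COLOR_BGR2HSV); cv2.imwrite(f'pics/{sys.argv[1]}.png',im)
H,S,V=[hsv[...,i].astype(int) for i in range(3)]; Z=P[...,2]
for n,m in dict(red=((H<6)|(H>174))&(S>150),yellow=(H>24)&(H<35)&(S>150),green=(H>45)&(H<80)&(S>100),blue=(H>100)&(H<130)&(S>120)).items():
    m=m&(Z>64)&(Z<82)
    k,lab,st,_=cv2.connectedComponentsWithStats(m.astype(np.uint8))
    for i in range(1,k):
        if st[i,4]<150: continue
        w=onz(cam,np.argwhere(lab==i)[:,::-1],72)[:,:2].astype(np.float32); print(n,st[i],cv2.minAreaRect(w))
m=(Z>8)&(Z<20)&(S<70)
k,lab,st,_=cv2.connectedComponentsWithStats(m.astype(np.uint8))
i=1+np.argmax(st[1:,4]); w=onz(cam,np.argwhere(lab==i)[:,::-1],14)[:,:2].astype(np.float32); print('tray',st[i],cv2.minAreaRect(w))
s=r.sense(); print(s['time'],s['tool_pos'].round(1),s['tcp_rot'].round(1),s['joint_pos'].round(1))
E
python3 w.py c1
```

```text
time: 0.87
tool_pos: [332.8, 359.9, 325.9]
tcp_rot: [180.0, 0.0, 166.2]
ft_force: [0.1, 0.2, -0.1]
finger_gap: 84.9
grip_force: 0.0
time: 1.53
tool_pos: [500.5, 163.0, 392.6]
tcp_rot: [-179.9, 0.2, 165.8]
ft_force: [0.6, 0.8, 0.1]
finger_gap: 84.9
grip_force: 0.0
red [ 263  133   44   39 1054] ((465.84100341796875, 105.54695129394531), (58.52024841308594, 45.85250473022461), 51.130741119384766)
yellow [378 117  35  45 841] ((487.8458251953125, 273.7537536621094), (43.14223098754883, 57.558074951171875), 46.97511291503906)
green [193 175  41  35 981] ((499.64654541015625, -28.55261993408203), (60.374053955078125, 46.97450256347656), 57.623348236083984)
tray [ 187  185  214   94 4217] ((640.962158203125, 59.88848876953125), (102.55818939208984, 418.3826904296875), 4.421150207519531)
1.5833 [499.  165.2 391.7] [-1.800e+02  1.000e-01  1.659e+02] [ 12.7  -4.9  83.2  -0.  101.6 -63.1]
```

View pics/c1.png

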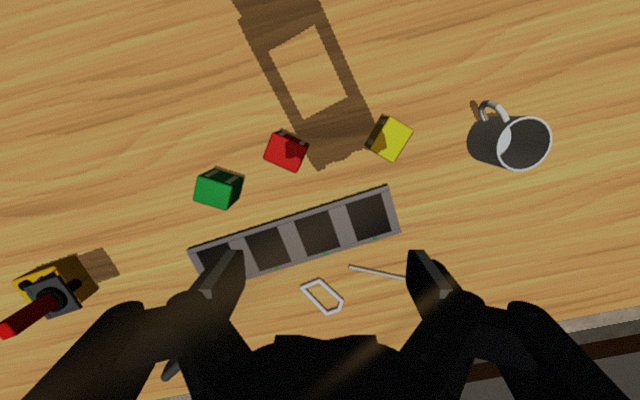

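The wrist view shows green at (218,188), red (286,152), yellow (390,138), the tray across (190-400,185-290), the tester (50,290) and the mug (510,140). The arm was still settling, so I'll repeat the reading and plan the yellow grasp.

```bash
cat > p.py <<'E'
from h import *
def ori(az,tilt,flip=0):
    """tool z points down, leaned by tilt toward azimuth az; tool y horizontal"""
    a,t=np.radians([az,tilt]); z=np.array([np.sin(t)*np.cos(a),np.sin(t)*np.sin(a),-np.cos(t)])
    y=np.array([-np.sin(a),np.cos(a),0])*(-1 if flip else 1); return np.c_[np.cross(y,z),y,z]
def plan(R1,p1,R0=None,p0=None,tag=''):
    R,p=tool()
    if R0 is None: R0=R
    if p0 is None: p0=p
    rv=Ro.from_matrix(R0.T@R1).as_rotvec(degrees=True); a=np.linalg.norm(rv); n=max(1,int(np.ceil(a/7.1)))
    d=R1.T@(np.array(p1,float)-p0); k=max(1,int(np.ceil(np.linalg.norm(d)/40)))
    print(tag,'turn %.1f: %d x'%(a,n),(rv/n).round(2),'| shift (mm)',d.round(1),': %d x'%k,(d/k/1000).round(4)); return R1,np.array(p1,float)
def grasp(c,naz,flip=0,tilt=45,ox=13,oz=6):
    """grasp of standing pack with centre c (xy), contact normal azimuth naz"""
    n=np.array([np.cos(np.radians(naz)),np.sin(np.radians(naz)),0]); R=ori(naz+180,tilt,flip)
    return R,np.array([c[0],c[1],36.])+n*ox+[0,0,oz]
E
python3 m.py|grep -v arm; python3 w.py c2
python3 - <<'E'
from p import *
for f in 0,1:
    R,g=grasp((488,271.5),46,f); plan(R,g-R[:,2]*120,tag=f'pre{f}'); plan(R,g,R,g-R[:,2]*120)
E
```

```text
red [472 186  10  10  66] z 181.0 ((625.6178588867188, -391.6244201660156), (26.117048263549805, 23.036611557006836), 5.404851913452148) [ 626.19196 -392.74017]
red [300 242  13  20 129] z 74.0 ((467.6041259765625, 84.65644836425781), (53.599910736083984, 27.18223762512207), 13.388116836547852) [463.42148   89.243645]
yellow [476 180  33  33 381] z 53.0 ((611.2498168945312, -428.3750915527344), (86.19573211669922, 90.38043975830078), 4.001962184906006) [ 595.7057 -444.5451]
yellow [227 238  20  19 242] z 74.0 ((485.04046630859375, 272.85736083984375), (45.90693664550781, 50.108707427978516), 48.10640335083008) [482.8229  275.29575]
tray [ 292  168   98   43 1479] ((647.3770141601562, -10.98785400390625), (100.14723205566406, 281.97235107421875), 4.889878273010254)
probe top [ 606.98687394 -356.27975644  172.12610213] [ 622.66706396 -344.93166422  184.84074239] [ 594.75823426 -373.69010845  140.26729232]
red [ 261  136   44   40 1063] ((465.93328857421875, 105.3238754272461), (58.5815544128418, 46.42220687866211), 51.513580322265625)
yellow [377 120  33  45 794] ((488.13153076171875, 273.2544250488281), (43.07767868041992, 57.51995086669922), 46.698299407958984)
green [191 178  41  35 987] ((499.96807861328125, -28.753265380859375), (60.28322982788086, 47.43833541870117), 57.51817321777344)
tray [ 184  188  215   93 4100] ((641.2434692382812, 59.586395263671875), (102.78971862792969, 418.1054992675781), 4.529043674468994)
1.6833 [497.1 167.6 390.9] [180.   -0.  166.1] [ 13.   -5.   83.4   0.  101.6 -63. ]
pre0 turn 125.1: 18 x [ 2.59 -1.5   6.27] | shift (mm) [304.3 -78.7  69.2] : 9 x [ 0.0338 -0.0087  0.0077]
 turn 0.0: 1 x [0. 0. 0.] | shift (mm) [  0.   0. 120.] : 3 x [0.   0.   0.04]
pre1 turn 73.6: 11 x [ 2.14  3.7  -5.15] | shift (mm) [-304.3   78.7   69.2] : 9 x [-0.0338  0.0087  0.0077]
 turn 0.0: 1 x [0. 0. 0.] | shift (mm) [ -0.  -0. 120.] : 3 x [-0.   -0.    0.04]
```

```bash
python3 -m handwheel '[[0,0,0,2.14,3.7,-5.15,0.085],[0,0,0,2.14,3.7,-5.15,0.085],[0,0,0,2.14,3.7,-5.15,0.085],[0,0,0,2.14,3.7,-5.15,0.085],[0,0,0,2.14,3.7,-5.15,0.085],[0,0,0,2.14,3.7,-5.15,0.085]]' 40
python3 -m handwheel '[[0,0,0,2.14,3.7,-5.15,0.085],[0,0,0,2.14,3.7,-5.15,0.085],[0,0,0,2.14,3.7,-5.15,0.085],[0,0,0,2.14,3.7,-5.15,0.085],[0,0,0,2.14,3.7,-5.15,0.085],[0,0,0,0,0,0,0.085],[0,0,0,0,0,0,0.085]]'
python3 - <<'E'
from p import *
s=r.sense(); print(s['joint_pos'].round(1),s['tool_pos'].round(1),s['tcp_rot'].round(1))
R,g=grasp((488,272.3),46,1); plan(R,g-R[:,2]*120,tag='pre'); plan(R,g-R[:,2]*120,R0=R)
E
```

```text
time: 2.18
tool_pos: [496.4, 169.1, 391.2]
tcp_rot: [-173.4, -24.7, -163.5]
ft_force: [0.2, -0.0, -0.6]
finger_gap: 85.3
grip_force: 0.0
time: 2.77
tool_pos: [496.4, 169.6, 389.7]
tcp_rot: [-179.9, -45.1, -134.0]
ft_force: [-0.7, 0.1, -0.0]
finger_gap: 85.2
grip_force: 0.0
[  23.6   31.3   52.2  -23.4  136.7 -123.8] [496.4 169.6 389.7] [-179.9  -45.1 -134. ]
pre turn 0.1: 1 x [-0.13 -0.06 -0.  ] | shift (mm) [-303.1   77.4   68.6] : 9 x [-0.0337  0.0086  0.0076]
 turn 0.0: 1 x [0. 0. 0.] | shift (mm) [-303.1   77.4   68.6] : 9 x [-0.0337  0.0086  0.0076]
```

```bash
python3 -m handwheel '[[-0.0337,0.0086,0.0076,0,0,0,0.085],[-0.0337,0.0086,0.0076,0,0,0,0.085],[-0.0337,0.0086,0.0076,0,0,0,0.085],[-0.0337,0.0086,0.0076,0,0,0,0.085],[-0.0337,0.0086,0.0076,0,0,0,0.085],[-0.0337,0.0086,0.0076,0,0,0,0.085]]'
python3 -m handwheel '[[-0.0337,0.0086,0.0076,0,0,0,0.085],[-0.0337,0.0086,0.0076,0,0,0,0.085],[-0.0337,0.0086,0.0076,0,0,0,0.085],[0,0,0,0,0,0,0.085],[0,0,0,0,0,0,0.085],[0,0,0,0,0,0,0.085]]'
python3 - <<'E'
from p import *
s=r.sense(); print(s['joint_pos'].round(1))
R,g=grasp((488,272.3),46,1); plan(R,g-R[:,2]*60,tag='pre'); plan(R,g,tag='g')
im,d,cam=shot('wrist'); cv2.imwrite('pics/d1.png',im)
E
```

```text
time: 3.27
tool_pos: [537.4, 284.4, 216.1]
tcp_rot: [-179.7, -44.7, -134.4]
ft_force: [1.2, -0.3, 0.5]
finger_gap: 85.1
grip_force: 0.0
time: 3.77
tool_pos: [557.5, 340.9, 130.4]
tcp_rot: [-179.8, -44.8, -134.2]
ft_force: [0.1, -0.7, 1.5]
finger_gap: 84.6
grip_force: 0.0
[  32.1   67.1   25.5  -13.   130.7 -108.3]
pre turn 0.2: 1 x [-0.06  0.17 -0.17] | shift (mm) [-2.7  2.4 62.4] : 2 x [-0.0013  0.0012  0.0312]
g turn 0.2: 1 x [-0.06  0.17 -0.17] | shift (mm) [ -2.7   2.4 122.4] : 4 x [-0.0007  0.0006  0.0306]
```

View pics/d1.png

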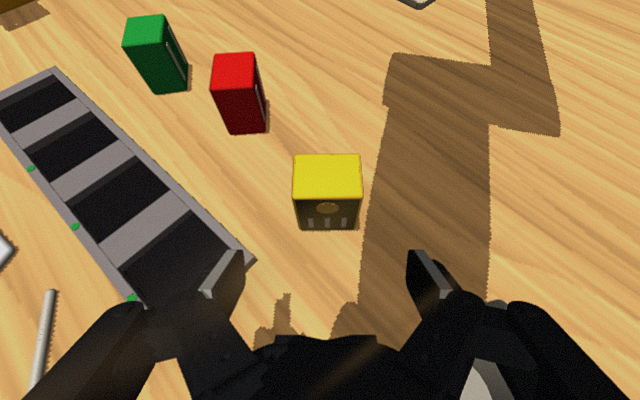

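The yellow pack is centred between the jaws at (327,190) with its pad at (327,208), so the jaws are aligned. Next: advance, grip, lift.

```bash
python3 -m handwheel '[[-0.0007,0.0005,0.0306,0,0,0,0.085],[-0.0007,0.0005,0.0306,0,0,0,0.085],[-0.0007,0.0005,0.0306,0,0,0,0.085],[-0.0007,0.0005,0.0306,0,0,0,0.085],[0,0,0,0,0,0,0.085],[0,0,0,0,0,0,0.085]]'
python3 -m handwheel '[[0,0,0,0,0,0,0.05],[0,0,0,0,0,0,0.05],[0,0,0,0,0,0,0.05],[0,0,0,0,0,0,0.05],[0,0,0,0,0,0,0.05],[0,0,0,0,0,0,0.05],[0,0,0,0,0,0,0.05]]' 40
```

```text
time: 4.32
tool_pos: [496.9, 280.4, 42.9]
tcp_rot: [-179.8, -44.9, -134.2]
ft_force: [0.3, 0.0, 0.9]
finger_gap: 85.3
grip_force: 0.0
time: 4.9
tool_pos: [499.8, 283.1, 43.8]
tcp_rot: [-179.7, -44.6, -134.2]
ft_force: [3.2, 0.7, 11.0]
finger_gap: 59.2
grip_force: 42.9
```

```bash
python3 -m handwheel '[[0.014,0,-0.014,0,0,0,0.05],[0.0283,0,-0.0283,0,0,0,0.05],[0.0283,0,-0.0283,0,0,0,0.05],[0.0283,0,-0.0283,0,0,0,0.05],[0.0283,0,-0.0283,0,0,0,0.05],[0,0,0,0,0,0,0.05],[0,0,0,0,0,0,0.05]]'
cat > pad.py <<'E'
import sys
from p import *
im,d,cam=shot('wrist'); cv2.imwrite(f'pics/{sys.argv[1]}.png',im); P=cloud(cam,d)
Rt,p=tool(); Q=(P-p)@Rt  # tool frame
m=(np.abs(Q[...,1])<29)&(Q[...,2]>-30)&(Q[...,2]<60)&(np.abs(Q[...,0])<70)
hsv=cv2.cvtColor(im,cv2.COLOR_BGR2HSV)
b=m&(hsv[...,0]>8)&(hsv[...,0]<30)&(hsv[...,1]>70)&(hsv[...,2]<140)
print(m.sum(),b.sum())
k,lab,st,c=cv2.connectedComponentsWithStats(b.astype(np.uint8))
for i in range(1,k):
    if st[i,4]>30: print(st[i],np.median(Q[lab==i],0).round(1))
s=r.sense(); print(s['joint_pos'].round(1),s['grip_force'],s['finger_gap'])
E
python3 pad.py e1
python3 - <<'E'
from p import *
plan(ori(4.5,45,0),[628.9-7,215.5,120])
E
```

```text
time: 5.48
tool_pos: [499.2, 283.2, 224.4]
tcp_rot: [-179.7, -44.4, -134.2]
ft_force: [0.7, -0.4, -4.9]
finger_gap: 59.1
grip_force: 44.9
15646 3176
[ 253  213  142  103 3028] [ 13.1   3.2 -22.7]
[351 288  29  12  40] [-28.4  26.9  15.3]
[303 297  26   3  32] [-32.5  -4.9  19.9]
[  30.9   45.1   50.1  -13.6  127.6 -109.2] 44.87381637096405 58.96274057110684
 turn 96.9: 14 x [-0.   -6.09  3.28] | shift (mm) [-11.9 -76.5 155.2] : 5 x [-0.0024 -0.0153  0.031 ]
```

View pics/e1.png

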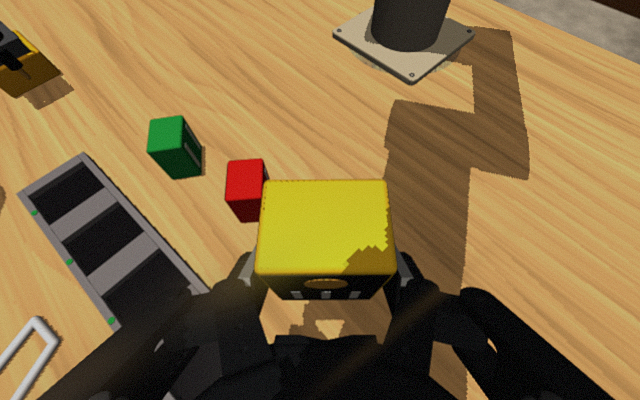

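The yellow pack is held with its top face at (257-392,180-275) and the pad edge at (325,283). I'll work out its pose in the grip from the depth.

```bash
cat > held.py <<'E'
import sys
from p import *
def held(col):
    im,d,cam=shot('wrist'); P=cloud(cam,d); Rt,p=tool(); Q=(P-p)@Rt
    hsv=cv2.cvtColor(im,cv2.COLOR_BGR2HSV); H,S,V=[hsv[...,i].astype(int) for i in range(3)]
    hm=dict(red=(H<6)|(H>174),yellow=(H>22)&(H<36),green=(H>45)&(H<80),blue=(H>100)&(H<130))[col]
    m=hm&(S>100)&(np.linalg.norm(Q,axis=2)<75)
    k,lab,st,_=cv2.connectedComponentsWithStats(m.astype(np.uint8)); i=1+np.argmax(st[1:,4]); m=lab==i
    q=Q[cv2.erode(m.astype(np.uint8),np.ones((5,5)))>0]; 
    c=np.median(q,0); q=q[np.abs((q-c)@np.array([.707,0,-.707]))<8]; c=q.mean(0); n=np.linalg.svd(q-c,full_matrices=False)[2][2]; n*=np.sign(n[0])
    # outline on plane
    cs=cv2.findContours(m.astype(np.uint8),0,1)[0]; cn=max(cs,key=cv2.contourArea).reshape(-1,2)
    v,o=ray(cam,cn); v=v@Rt; o=(o-p)@Rt; t=((c-o)@n)/(v@n); e=o+v*t[:,None]
    ny=np.array([0,1,0.]); ex=np.cross(ny,n)  # pack x dir candidates
    w=np.c_[e@ex,e[:,1]].astype(np.float32); rect=cv2.minAreaRect(w)
    cen=ex*rect[0][0]+ny*rect[0][1]+n*(c@n); pc=cen-36*n
    print('pack z in tool',n.round(3),'rect',rect,'pack centre in tool',pc.round(1)); return n,pc
if __name__=='__main__': held(sys.argv[1])
E
python3 held.py yellow; python3 -c "
from h import *
print(tool())"
```

```text
pack z in tool [ 0.703 -0.003 -0.711] rect ((-8.60926628112793, 0.5557842254638672), (54.50802993774414, 58.13603210449219), 0.3337591588497162) pack centre in tool [ 2.   0.6 10.2]
(array([[-0.49234709, -0.72012604, -0.48888938],
       [-0.50941081,  0.69384151, -0.50900352],
       [ 0.70575844, -0.00156086, -0.70845084]]), array([497.2290088 , 281.93337842, 219.31498735]))
```

```bash
python3 -m handwheel '[[0,0,0,0,-6.09,3.28,0.05],[0,0,0,0,-6.09,3.28,0.05],[0,0,0,0,-6.09,3.28,0.05],[0,0,0,0,-6.09,3.28,0.05],[0,0,0,0,-6.09,3.28,0.05],[0,0,0,0,-6.09,3.28,0.05],[0,0,0,0,-6.09,3.28,0.05]]'
python3 -m handwheel '[[0,0,0,0,-6.09,3.28,0.05],[0,0,0,0,-6.09,3.28,0.05],[0,0,0,0,-6.09,3.28,0.05],[0,0,0,0,-6.09,3.28,0.05],[0,0,0,0,-6.09,3.28,0.05],[0,0,0,0,-6.09,3.28,0.05],[0,0,0,0,-6.09,3.28,0.05],[0,0,0,0,0,0,0.05]]'
python3 - <<'E'
from p import *
print(r.sense()['joint_pos'].round(1))
R=ori(4.5,45,0)
plan(R,[622.9,215,90]); plan(R,[622.9,215,41],R,[622.9,215,90])
E
```

```text
time: 6.17
tool_pos: [496.2, 281.1, 217.9]
tcp_rot: [-171.2, -0.0, -154.9]
ft_force: [0.8, 0.0, -3.9]
finger_gap: 59.4
grip_force: 44.7
time: 6.83
tool_pos: [492.0, 278.5, 210.4]
tcp_rot: [-179.2, 43.8, -175.0]
ft_force: [-1.0, 0.0, -6.3]
finger_gap: 59.4
grip_force: 44.7
[ 38.  -26.1 129.7 -34.4  43.5 -38.3]
 turn 1.3: 1 x [-0.47 -1.21  0.36] | shift (mm) [ -3.6 -73.6 173.8] : 5 x [-0.0007 -0.0147  0.0348]
 turn 0.0: 1 x [0. 0. 0.] | shift (mm) [34.6  0.  34.6] : 2 x [0.0173 0.     0.0173]
```

```bash
python3 -m handwheel '[[-0.0007,-0.0147,0.0348,-0.47,-1.21,0.36,0.05],[-0.0007,-0.0147,0.0348,0,0,0,0.05],[-0.0007,-0.0147,0.0348,0,0,0,0.05],[-0.0007,-0.0147,0.0348,0,0,0,0.05],[-0.0007,-0.0147,0.0348,0,0,0,0.05],[0,0,0,0,0,0,0.05],[0,0,0,0,0,0,0.05],[0,0,0,0,0,0,0.05]]'
python3 - <<'E'
from p import *
R=ori(4.5,45,0)
plan(R,[622.9,215,90]); plan(R,[622.9,215,41],R0=R)
im,d,cam=shot('scene'); cv2.imwrite('pics/f1.png',cv2.resize(im[130:290,220:480],None,fx=3,fy=3,interpolation=2))
E
```

```text
time: 7.5
tool_pos: [628.5, 217.6, 98.3]
tcp_rot: [179.9, 45.2, -175.4]
ft_force: [0.3, 0.7, -3.2]
finger_gap: 59.2
grip_force: 47.8
 turn 0.3: 1 x [0.14 0.23 0.09] | shift (mm) [ 9.9 -2.1  1.8] : 1 x [ 0.0099 -0.0021  0.0018]
 turn 0.0: 1 x [0. 0. 0.] | shift (mm) [44.6 -2.1 36.4] : 2 x [ 0.0223 -0.0011  0.0182]
```

View pics/f1.png

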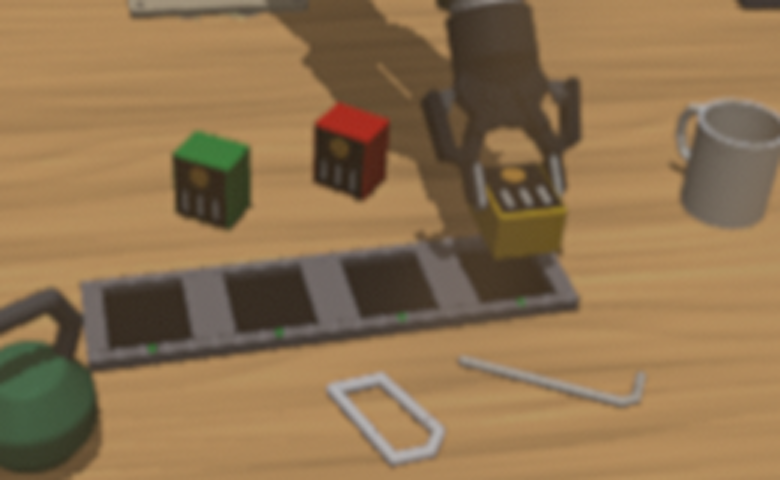

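The pack is over pocket 4 with its contact face up (pad at 513,175). Lowering.

```bash
python3 -m handwheel '[[0.018,-0.001,0.013,0,0,0,0.05],[0.017,-0.001,0.013,0,0,0,0.05],[0,0,0,0,0,0,0.05],[0,0,0,0,0,0,0.05],[0,0,0,0,0,0,0.05],[0,0,0,0,0,0,0.05]]'
python3 - <<'E'
from p import *
R=ori(4.5,45,0)
for i in range(3): im,d,cam=shot('top');print(tool()[1])
plan(R,[622.9,215,41])
E
```

```text
time: 8.05
tool_pos: [624.0, 217.1, 59.5]
tcp_rot: [179.7, 45.6, -175.5]
ft_force: [-0.0, 0.6, -3.6]
finger_gap: 59.4
grip_force: 47.7
[623.9301451  216.92545264  59.29605012]
[623.75946154 216.74244071  58.86800403]
[623.48426113 216.51385048  58.31191817]
 turn 0.6: 1 x [ 0.29  0.56 -0.  ] | shift (mm) [12.7 -1.5 11.7] : 1 x [ 0.0127 -0.0015  0.0117]
```

```bash
python3 -m handwheel '[[0.004,-0.001,0.003,0,0,0,0.05],[0.004,0,0.003,0,0,0,0.05],[0,0,0,0,0,0,0.05],[0,0,0,0,0,0,0.05],[0,0,0,0,0,0,0.05],[0,0,0,0,0,0,0.05],[0,0,0,0,0,0,0.05],[0,0,0,0,0,0,0.05]]'
python3 -m handwheel '[[0,0,0,0,0,0,0.05],[0,0,0,0,0,0,0.05],[0,0,0,0,0,0,0.05],[0,0,0,0,0,0,0.05]]'
python3 - <<'E'
from p import *
R=ori(4.5,45,0)
plan(R,[622.9,215,41])
E
```

```text
time: 8.87
tool_pos: [621.4, 215.0, 46.7]
tcp_rot: [179.8, 45.4, -175.5]
ft_force: [-0.2, -0.2, -3.9]
finger_gap: 58.9
grip_force: 47.8
time: 9.2
tool_pos: [621.1, 214.9, 46.3]
tcp_rot: [179.8, 45.4, -175.5]
ft_force: [-1.2, -0.0, -3.2]
finger_gap: 59.4
grip_force: 47.8
 turn 0.5: 1 x [0.26 0.41 0.03] | shift (mm) [ 2.5 -0.1  5. ] : 1 x [ 0.0025 -0.0001  0.005 ]
```

```bash
python3 -m handwheel '[[0.0025,0,0.005,0.2,0.4,0,0.05],[0,0,0,0,0,0,0.05],[0,0,0,0,0,0,0.05],[0,0,0,0,0,0,0.05],[0,0,0,0,0,0,0.05],[0,0,0,0,0,0,0.05]]'
python3 -m handwheel '[[0,0,0,0,0,0,0.075],[0,0,0,0,0,0,0.075],[0,0,0,0,0,0,0.075],[0,0,0,0,0,0,0.075],[0,0,0,0,0,0,0.075]]'
```

```text
time: 9.7
tool_pos: [623.8, 215.5, 42.1]
tcp_rot: [179.9, 45.1, -175.5]
ft_force: [2.9, 0.3, 1.1]
finger_gap: 59.2
grip_force: 48.6
time: 10.12
tool_pos: [622.7, 215.0, 40.8]
tcp_rot: [180.0, 45.0, -175.5]
ft_force: [0.4, 0.3, -0.2]
finger_gap: 74.9
grip_force: 0.0
```

```bash
python3 -m handwheel '[[0,0,-0.03,0,0,0,0.075],[0,0,-0.04,0,0,0,0.075],[0,0,-0.04,0,0,0,0.085],[-0.028,0,-0.028,0,0,0,0.085],[-0.028,0,-0.028,0,0,0,0.085],[-0.028,0,-0.028,0,0,0,0.085],[-0.028,0,-0.028,0,0,0,0.085],[0,0,0,0,0,0,0.085]]'
python3 -m handwheel '[[0,0,0,0,0,0,0.085],[0,0,0,0,0,0,0.085],[0,0,0,0,0,0,0.085],[0,0,0,0,0,0,0.085]]'
python3 w.py g1
python3 - <<'E'
from p import *
print(r.sense()['joint_pos'].round(1))
for f in 0,1:
    R,g=grasp((466,104.5),-39,f); plan(R,g-R[:,2]*120)
E
```

```text
time: 10.78
tool_pos: [553.2, 210.7, 286.7]
tcp_rot: [179.6, 46.0, -175.7]
ft_force: [1.0, 0.6, 2.3]
finger_gap: 85.4
grip_force: 0.0
time: 11.12
tool_pos: [549.0, 208.6, 270.6]
tcp_rot: [-179.9, 44.8, -175.4]
ft_force: [0.0, 0.3, -0.6]
finger_gap: 85.0
grip_force: 0.0
green [ 13 149  51  31 852] ((761.2708740234375, -190.48941040039062), (43.117088317871094, 96.10459899902344), 38.80630111694336)
green [ 62 160  21  23 274] ((788.7655029296875, -155.44976806640625), (21.678157806396484, 79.1311264038086), 52.10640335083008)
tray [    0    28   376    79 13911] ((640.0237426757812, 58.81724548339844), (103.766845703125, 418.8013000488281), 4.548893451690674)
11.1667 [549.2 208.6 270.9] [-179.9   44.9 -175.4] [ 23.7 -30.5 126.6 -20.1  42.5 -61.1]
[ 23.7 -30.5 126.6 -20.1  42.5 -61.1]
 turn 136.5: 20 x [-4.82 -0.01 -4.83] | shift (mm) [171.7 133.3  32. ] : 6 x [0.0286 0.0222 0.0053]
 turn 97.8: 14 x [-0.01  6.08  3.43] | shift (mm) [-171.7 -133.3   32. ] : 6 x [-0.0286 -0.0222  0.0053]
```

View pics/g1.png

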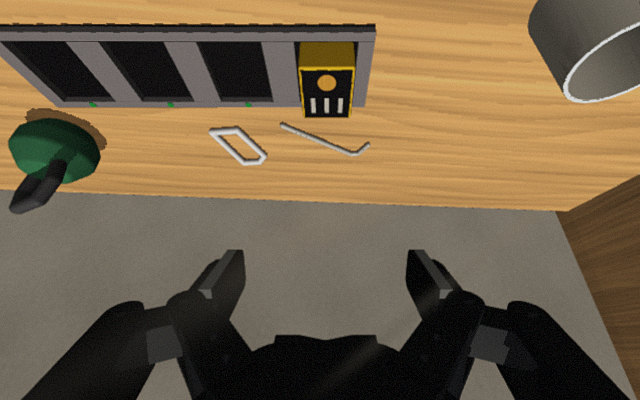

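Yellow lies flat in pocket 4, pad up at (327,83). Now red.

```bash
python3 -m handwheel '[[0,0,0,0,6.08,3.43,0.085],[0,0,0,0,6.08,3.43,0.085],[0,0,0,0,6.08,3.43,0.085],[0,0,0,0,6.08,3.43,0.085],[0,0,0,0,6.08,3.43,0.085],[0,0,0,0,6.08,3.43,0.085],[0,0,0,0,6.08,3.43,0.085]]'
python3 -m handwheel '[[0,0,0,0,6.08,3.43,0.085],[0,0,0,0,6.08,3.43,0.085],[0,0,0,0,6.08,3.43,0.085],[0,0,0,0,6.08,3.43,0.085],[0,0,0,0,6.08,3.43,0.085],[0,0,0,0,6.08,3.43,0.085],[0,0,0,0,6.08,3.43,0.085],[0,0,0,0,0,0,0.085]]'
python3 - <<'E'
from p import *
print(r.sense()['joint_pos'].round(1))
R,g=grasp((466,104.5),-39,1); plan(R,g-R[:,2]*120); plan(R,g-R[:,2]*120,R0=R)
E
```

```text
time: 11.75
tool_pos: [550.0, 209.1, 273.2]
tcp_rot: [170.9, -0.2, 162.7]
ft_force: [-0.0, -0.0, 0.1]
finger_gap: 85.0
grip_force: 0.0
time: 12.42
tool_pos: [549.2, 207.1, 266.3]
tcp_rot: [-179.2, -45.6, 140.2]
ft_force: [-0.7, -0.8, -2.4]
finger_gap: 84.8
grip_force: 0.0
[ 1.000e-01  3.260e+01  6.360e+01  3.070e+01  1.186e+02 -4.400e+01]
 turn 0.9: 1 x [-0.21 -0.61 -0.57] | shift (mm) [-167.7 -132.1   29.5] : 6 x [-0.028  -0.022   0.0049]
 turn 0.0: 1 x [0. 0. 0.] | shift (mm) [-167.7 -132.1   29.5] : 6 x [-0.028  -0.022   0.0049]
```

Red's grasp would bring the gripper body near green, so I take green first.

Run:
```python
from p import *
R,g=grasp((500,-28.5),-32.5,1); plan(R,g-R[:,2]*120)
```

```text
turn 6.8: 1 x [ 4.41 -0.64 -5.14] | shift (mm) [-227.9 -225.2  -30.7] : 9 x [-0.0253 -0.025  -0.0034]
```

```bash
python3 -m handwheel '[[0,0,0,4.41,-0.64,-5.14,0.085],[-0.0253,-0.025,-0.0034,0,0,0,0.085],[-0.0253,-0.025,-0.0034,0,0,0,0.085],[-0.0253,-0.025,-0.0034,0,0,0,0.085],[-0.0253,-0.025,-0.0034,0,0,0,0.085],[-0.0253,-0.025,-0.0034,0,0,0,0.085]]'
python3 -m handwheel '[[-0.0253,-0.025,-0.0034,0,0,0,0.085],[-0.0253,-0.025,-0.0034,0,0,0,0.085],[-0.0253,-0.025,-0.0034,0,0,0,0.085],[-0.0253,-0.025,-0.0034,0,0,0,0.085],[0,0,0,0,0,0,0.085],[0,0,0,0,0,0,0.085],[0,0,0,0,0,0,0.085],[0,0,0,0,0,0,0.085]]'
python3 w.py h1
python3 - <<'E'
from p import *
R,g=grasp((500,-28.5),-32.5,1); plan(R,g)
E
```

```text
time: 12.92
tool_pos: [570.6, 48.0, 195.7]
tcp_rot: [179.2, -43.9, 148.5]
ft_force: [0.9, -0.2, 0.2]
finger_gap: 85.0
grip_force: 0.0
time: 13.58
tool_pos: [587.5, -77.7, 135.8]
tcp_rot: [179.2, -44.0, 148.5]
ft_force: [-0.9, 0.5, 0.1]
finger_gap: 84.8
grip_force: 0.0
red [ 394   63   62   36 1724] ((457.62371826171875, 128.9017791748047), (61.75178909301758, 51.56524658203125), 61.92924880981445)
green [ 281  156   70   48 3031] ((503.5899353027344, -33.60978317260742), (58.36428451538086, 47.40850067138672), 57.496341705322266)
tray [ 421  138  195  172 8940] ((635.8950805664062, 151.4780731201172), (101.35816955566406, 234.4788818359375), 4.597845077514648)
13.6333 [587.6 -77.6 135.9] [179.2 -44.  148.5] [-18.3  50.4  50.9  11.6 121.3 -74.3]
 turn 1.3: 1 x [0.09 1.01 0.73] | shift (mm) [ -4.7  -5.7 128.1] : 4 x [-0.0012 -0.0014  0.032 ]
```

View pics/h1.png

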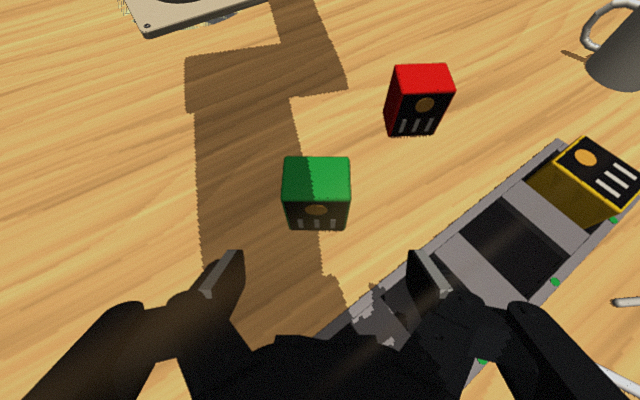

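Green is at (316,190), slightly left of the jaw centre (325). Red (425,85) has been knocked aside, so I'll remeasure it later. Adjusting and grasping green.

```bash
python3 -m handwheel '[[-0.0037,-0.0077,0,0.1,1.0,0.7,0.085],[-0.0037,0,0.031,0,0,0,0.085],[0,0,0.031,0,0,0,0.085],[0,0,0.031,0,0,0,0.085],[0,0,0.032,0,0,0,0.085],[0,0,0,0,0,0,0.085],[0,0,0,0,0,0,0.085],[0,0,0,0,0,0,0.085]]'
python3 -m handwheel '[[0,0,0,0,0,0,0.085],[0,0,0,0,0,0,0.085],[0,0,0,0,0,0,0.085],[0,0,0,0,0,0,0.085]]'
python3 -c "
from p import *
R,g=grasp((502.5,-32),-32.5,1); plan(R,g)"
```

```text
time: 14.3
tool_pos: [513.5, -40.6, 42.2]
tcp_rot: [-180.0, -45.1, 147.4]
ft_force: [1.5, -0.1, 0.5]
finger_gap: 85.0
grip_force: 0.0
time: 14.63
tool_pos: [513.7, -40.8, 41.9]
tcp_rot: [180.0, -45.0, 147.4]
ft_force: [-0.1, 0.3, 0.7]
finger_gap: 84.8
grip_force: 0.0
 turn 0.1: 1 x [ 0.09 -0.03 -0.09] | shift (mm) [0.9 1.4 0.8] : 1 x [0.0009 0.0014 0.0008]
```

```bash
python3 -m handwheel '[[0,0,0,0,0,0,0.05],[0,0,0,0,0,0,0.05],[0,0,0,0,0,0,0.05],[0,0,0,0,0,0,0.05],[0,0,0,0,0,0,0.05],[0,0,0,0,0,0,0.05],[0,0,0,0,0,0,0.05]]' 40
python3 -m handwheel '[[0.014,0,-0.014,0,0,0,0.05],[0.0283,0,-0.0283,0,0,0,0.05],[0.0283,0,-0.0283,0,0,0,0.05],[0.0283,0,-0.0283,0,0,0,0.05],[0.0283,0,-0.0283,0,0,0,0.05],[0,0,0,0,0,0,0.05],[0,0,0,0,0,0,0.05],[0,0,0,0,0,0,0.05]]'
python3 -m handwheel '[[0,0,0,0,0,0,0.05],[0,0,0,0,0,0,0.05],[0,0,0,0,0,0,0.05]]'
python3 held.py green; python3 w.py i1
python3 - <<'E'
from p import *
print(r.sense()['joint_pos'].round(1))
plan(ori(4.5,45,0),[640.9-0.4+4.1-6,59+-52.3-.5,90]);
E
```

```text
time: 15.22
tool_pos: [513.2, -40.5, 41.6]
tcp_rot: [-180.0, -45.1, 147.4]
ft_force: [2.6, -0.7, 2.9]
finger_gap: 59.3
grip_force: 44.3
time: 15.88
tool_pos: [512.8, -40.5, 219.9]
tcp_rot: [-179.9, -45.2, 147.3]
ft_force: [0.3, -0.8, -4.5]
finger_gap: 59.4
grip_force: 44.6
time: 16.13
tool_pos: [512.4, -40.3, 219.4]
tcp_rot: [-179.9, -45.3, 147.3]
ft_force: [0.4, -1.2, -3.9]
finger_gap: 59.8
grip_force: 44.6
pack z in tool [ 0.702 -0.001 -0.712] rect ((-11.236113548278809, 0.1481475830078125), (58.26373291015625, 48.673828125), 89.85009765625) pack centre in tool [ 3.8  0.2 12.1]
red [ 393  170   55   36 1563] ((455.7170715332031, 130.8134307861328), (60.441226959228516, 46.79233169555664), 61.33713912963867)
tray [ 480  229  113  128 3514] ((631.2610473632812, 203.35971069335938), (101.90771484375, 129.31422424316406), 4.619086742401123)
16.2333 [512.8 -40.4 220.1] [-179.9  -45.2  147.3] [-17.4  33.8  66.7  12.8 123.1 -72.1]
[-17.4  33.8  66.7  12.8 123.1 -72.1]
 turn 96.1: 14 x [ 0.   -6.2  -2.94] | shift (mm) [  0.7  36.6 183.3] : 5 x [0.0001 0.0073 0.0367]
```

```bash
python3 -m handwheel '[[0,0,0,0,-6.2,-2.94,0.05],[0,0,0,0,-6.2,-2.94,0.05],[0,0,0,0,-6.2,-2.94,0.05],[0,0,0,0,-6.2,-2.94,0.05],[0,0,0,0,-6.2,-2.94,0.05],[0,0,0,0,-6.2,-2.94,0.05],[0,0,0,0,-6.2,-2.94,0.05]]'
python3 -m handwheel '[[0,0,0,0,-6.2,-2.94,0.05],[0,0,0,0,-6.2,-2.94,0.05],[0,0,0,0,-6.2,-2.94,0.05],[0,0,0,0,-6.2,-2.94,0.05],[0,0,0,0,-6.2,-2.94,0.05],[0,0,0,0,-6.2,-2.94,0.05],[0,0,0,0,-6.2,-2.94,0.05],[0,0,0,0,0,0,0.05]]'
python3 -m handwheel '[[0.0001,0.0073,0.0367,0,0,0,0.05],[0.0001,0.0073,0.0367,0,0,0,0.05],[0.0001,0.0073,0.0367,0,0,0,0.05],[0.0001,0.0073,0.0367,0,0,0,0.05],[0,0,0,0,0,0,0.05],[0,0,0,0,0,0,0.05],[0,0,0,0,0,0,0.05]]'
python3 - <<'E'
from p import *
R=ori(4.5,45,0)
plan(R,[639,6.2,60]); plan(R,[639,6.2,60],R0=R)
E
```

```text
time: 16.82
tool_pos: [513.3, -40.4, 221.7]
tcp_rot: [172.3, 0.3, 166.1]
ft_force: [0.1, 0.3, -3.7]
finger_gap: 59.2
grip_force: 44.4
time: 17.48
tool_pos: [513.7, -41.0, 224.6]
tcp_rot: [-179.5, 45.7, -175.0]
ft_force: [-0.7, -0.7, -2.3]
finger_gap: 59.4
grip_force: 49.4
time: 18.07
tool_pos: [607.2, -5.1, 123.9]
tcp_rot: [179.8, 44.9, -175.6]
ft_force: [0.6, 0.1, -3.4]
finger_gap: 59.6
grip_force: 49.3
 turn 0.2: 1 x [ 0.18 -0.08 -0.04] | shift (mm) [22.1  8.8 68.2] : 2 x [0.0111 0.0044 0.0341]
 turn 0.0: 1 x [0. 0. 0.] | shift (mm) [22.1  8.8 68.2] : 2 x [0.0111 0.0044 0.0341]
```

```bash
python3 -m handwheel '[[0.0074,0.003,0.0227,0,0,0,0.05],[0.0074,0.003,0.0227,0,0,0,0.05],[0.0074,0.003,0.0227,0,0,0,0.05],[0,0,0,0,0,0,0.05],[0,0,0,0,0,0,0.05],[0,0,0,0,0,0,0.05],[0,0,0,0,0,0,0.05],[0,0,0,0,0,0,0.05]]'
python3 -m handwheel '[[0,0,0,0,0,0,0.05],[0,0,0,0,0,0,0.05],[0,0,0,0,0,0,0.05]]'
python3 - <<'E'
from p import *
R=ori(4.5,45,0)
plan(R,[639,6.2,41])
im,d,cam=shot('scene'); cv2.imwrite('pics/j1.png',cv2.resize(im[130:290,220:480],None,fx=3,fy=3,interpolation=2))
E
```

```text
time: 18.73
tool_pos: [641.1, 5.1, 65.3]
tcp_rot: [-179.9, 45.5, -175.4]
ft_force: [-0.3, -0.6, -4.0]
finger_gap: 59.3
grip_force: 49.1
time: 18.98
tool_pos: [639.8, 5.6, 62.3]
tcp_rot: [180.0, 45.2, -175.5]
ft_force: [0.1, -0.8, -3.8]
finger_gap: 59.1
grip_force: 49.1
 turn 0.2: 1 x [0.05 0.22 0.03] | shift (mm) [15.6  0.6 14.6] : 1 x [0.0156 0.0006 0.0146]
```

View pics/j1.png

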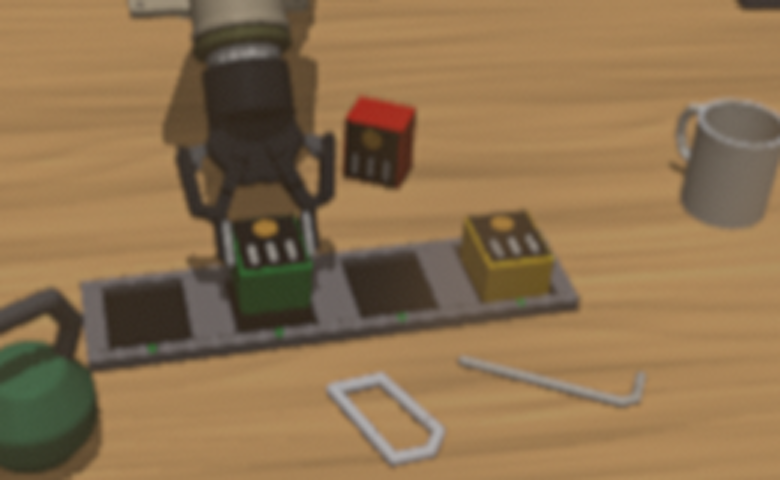

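Green is above pocket 2 (275,260) with its pad up, and yellow is seated at (505,255). Lowering green and releasing it.

```bash
python3 -m handwheel '[[0.008,0,0.007,0,0,0,0.05],[0.0065,0.0005,0.0065,0,0,0,0.05],[0,0,0,0,0,0,0.05],[0,0,0,0,0,0,0.05],[0,0,0,0,0,0,0.05],[0,0,0,0,0,0,0.05],[0,0,0,0,0,0,0.05],[0,0,0,0,0,0,0.05]]'
python3 -m handwheel '[[0,0,0,0,0,0,0.05],[0,0,0,0,0,0,0.05],[0,0,0,0,0,0,0.05],[0,0,0,0,0,0,0.05]]'
```

```text
time: 19.7
tool_pos: [639.1, 8.2, 45.2]
tcp_rot: [-179.8, 44.8, -175.5]
ft_force: [0.2, -0.1, -4.8]
finger_gap: 59.7
grip_force: 49.3
time: 20.03
tool_pos: [639.1, 8.2, 45.2]
tcp_rot: [-179.9, 44.8, -175.5]
ft_force: [0.0, 0.2, -4.3]
finger_gap: 59.6
grip_force: 49.3
```

```bash
python3 -m handwheel '[[0.003,-0.002,0.003,0,0,0,0.05],[0,0,0,0,0,0,0.05],[0,0,0,0,0,0,0.05],[0,0,0,0,0,0,0.05],[0,0,0,0,0,0,0.05],[0,0,0,0,0,0,0.05]]'
python3 -m handwheel '[[0,0,0,0,0,0,0.075],[0,0,0,0,0,0,0.075],[0,0,0,0,0,0,0.075],[0,0,0,0,0,0,0.075],[0,0,0,0,0,0,0.075]]'
python3 -m handwheel '[[0,0,-0.03,0,0,0,0.075],[0,0,-0.04,0,0,0,0.075],[0,0,-0.04,0,0,0,0.085],[-0.028,0,-0.028,0,0,0,0.085],[-0.028,0,-0.028,0,0,0,0.085],[-0.028,0,-0.028,0,0,0,0.085],[-0.028,0,-0.028,0,0,0,0.085],[0,0,0,0,0,0,0.085]]'
python3 - <<'E'
from p import *
print(r.sense()['joint_pos'].round(1))
R,g=grasp((456,130.5),-28.7,1); plan(R,g-R[:,2]*120)
E
```

```text
time: 20.53
tool_pos: [639.4, 7.2, 42.6]
tcp_rot: [-179.8, 44.6, -175.6]
ft_force: [0.1, 0.3, -3.4]
finger_gap: 59.6
grip_force: 49.3
time: 20.95
tool_pos: [639.8, 7.1, 43.1]
tcp_rot: [-179.8, 44.6, -175.6]
ft_force: [-0.3, 0.5, -0.4]
finger_gap: 75.3
grip_force: 0.0
time: 21.62
tool_pos: [579.2, 2.9, 282.8]
tcp_rot: [-179.6, 45.7, -175.3]
ft_force: [1.3, -0.6, 2.7]
finger_gap: 85.1
grip_force: 0.0
[ -11.4  -36.7  129.6   16.1   43.7 -113.2]
 turn 95.3: 14 x [-0.01  6.28  2.62] | shift (mm) [-59.7  52.8 160.8] : 5 x [-0.0119  0.0106  0.0322]
```

```bash
python3 -m handwheel '[[0,0,0,0,6.28,2.62,0.085],[0,0,0,0,6.28,2.62,0.085],[0,0,0,0,6.28,2.62,0.085],[0,0,0,0,6.28,2.62,0.085],[0,0,0,0,6.28,2.62,0.085],[0,0,0,0,6.28,2.62,0.085],[0,0,0,0,6.28,2.62,0.085]]'
python3 -m handwheel '[[0,0,0,0,6.28,2.62,0.085],[0,0,0,0,6.28,2.62,0.085],[0,0,0,0,6.28,2.62,0.085],[0,0,0,0,6.28,2.62,0.085],[0,0,0,0,6.28,2.62,0.085],[0,0,0,0,6.28,2.62,0.085],[0,0,0,0,6.28,2.62,0.085],[0,0,0,0,0,0,0.085]]'
python3 -m handwheel '[[0,0,0,0,0,0,0.085],[0,0,0,0,0,0,0.085],[0,0,0,0,0,0,0.085],[0,0,0,0,0,0,0.085]]'
python3 w.py k0
python3 - <<'E'
from p import *
R,g=grasp((456,130.5),-28.7,1); plan(R,g-R[:,2]*100)
E
```

```text
time: 22.2
tool_pos: [576.1, 3.9, 270.2]
tcp_rot: [173.3, -0.8, 167.9]
ft_force: [-0.8, 0.4, 0.1]
finger_gap: 85.1
grip_force: 0.0
time: 22.87
tool_pos: [574.4, 3.1, 260.1]
tcp_rot: [-178.9, -47.0, 150.4]
ft_force: [-0.7, -0.5, -4.1]
finger_gap: 85.2
grip_force: 0.0
time: 23.2
tool_pos: [575.9, 4.0, 272.7]
tcp_rot: [-179.7, -45.4, 151.2]
ft_force: [-0.8, 0.2, 1.6]
finger_gap: 85.3
grip_force: 0.0
red [ 344  178   42   27 1093] ((455.97021484375, 132.02224731445312), (58.3193244934082, 43.01871871948242), 61.28509521484375)
tray [ 141   58  121   65 2072] ((7.8721160888671875, 0.6334381103515625), (214.43716430664062, 215.78668212890625), 89.39791870117188)
23.25 [575.8   4.  272.5] [-179.7  -45.5  151.2] [-11.8  42.1  49.4  15.8 131.6 -67.3]
 turn 0.6: 1 x [-0.27 -0.47 -0.07] | shift (mm) [-55.   53.4 171.1] : 5 x [-0.011   0.0107  0.0342]
```

```bash
python3 -m handwheel '[[-0.011,0.0107,0.0342,-0.27,-0.47,0,0.085],[-0.011,0.0107,0.0342,0,0,0,0.085],[-0.011,0.0107,0.0342,0,0,0,0.085],[-0.011,0.0107,0.0342,0,0,0,0.085],[-0.011,0.0107,0.0342,0,0,0,0.085],[0,0,0,0,0,0,0.085],[0,0,0,0,0,0,0.085],[0,0,0,0,0,0,0.085]]'
python3 -m handwheel '[[0,0,0,0,0,0,0.085],[0,0,0,0,0,0,0.085],[0,0,0,0,0,0,0.085],[0,0,0,0,0,0,0.085]]'
python3 w.py k1
python3 - <<'E'
from p import *
R,g=grasp((456,131.3),-28.7,1); plan(R,g)
E
```

```text
time: 23.92
tool_pos: [528.9, 89.9, 112.3]
tcp_rot: [-179.9, -45.2, 151.1]
ft_force: [0.4, -0.6, 1.1]
finger_gap: 84.5
grip_force: 0.0
time: 24.25
tool_pos: [528.7, 89.6, 110.9]
tcp_rot: [-179.8, -45.3, 151.0]
ft_force: [-0.3, -0.0, 0.1]
finger_gap: 84.6
grip_force: 0.0
red [ 289  152   79   52 3753] ((456.6731872558594, 132.22763061523438), (58.27827072143555, 46.74571990966797), 61.06025314331055)
tray [  28    0  169   79 4583] ((13.153182983398438, 1.9679946899414062), (214.99398803710938, 215.27395629882812), 88.81623840332031)
24.3 [528.5  89.7 110.6] [-179.8  -45.3  151. ] [ -6.1  41.   68.6  17.2 112.6 -66.7]
 turn 0.4: 1 x [-0.   -0.31 -0.2 ] | shift (mm) [ 1.4  1.7 98.4] : 3 x [0.0005 0.0006 0.0328]
```

```bash
python3 -m handwheel '[[0.0005,0.0006,0.0328,0,-0.3,-0.2,0.085],[0.0005,0.0006,0.0328,0,0,0,0.085],[0.0005,0.0006,0.0328,0,0,0,0.085],[0,0,0,0,0,0,0.085],[0,0,0,0,0,0,0.085],[0,0,0,0,0,0,0.085],[0,0,0,0,0,0,0.085],[0,0,0,0,0,0,0.085]]'
python3 -m handwheel '[[0,0,0,0,0,0,0.05],[0,0,0,0,0,0,0.05],[0,0,0,0,0,0,0.05],[0,0,0,0,0,0,0.05],[0,0,0,0,0,0,0.05],[0,0,0,0,0,0,0.05],[0,0,0,0,0,0,0.05]]' 40
python3 -m handwheel '[[0.014,0,-0.014,0,0,0,0.05],[0.0283,0,-0.0283,0,0,0,0.05],[0.0283,0,-0.0283,0,0,0,0.05],[0.0283,0,-0.0283,0,0,0,0.05],[0.0283,0,-0.0283,0,0,0,0.05],[0,0,0,0,0,0,0.05],[0,0,0,0,0,0,0.05],[0,0,0,0,0,0,0.05]]'
python3 -m handwheel '[[0,0,0,0,0,0,0.05],[0,0,0,0,0,0,0.05],[0,0,0,0,0,0,0.05]]'
python3 held.py red
python3 - <<'E'
from p import *
print(r.sense()['joint_pos'].round(1))
plan(ori(4.5,45,0),[637-6,111.1-.5,70])
E
```

```text
time: 24.97
tool_pos: [468.4, 125.2, 42.8]
tcp_rot: [179.9, -44.9, 151.4]
ft_force: [0.8, 0.2, 0.3]
finger_gap: 85.2
grip_force: 0.0
time: 25.55
tool_pos: [467.5, 125.5, 42.3]
tcp_rot: [180.0, -45.0, 151.3]
ft_force: [4.4, -2.7, 5.2]
finger_gap: 59.4
grip_force: 44.6
time: 26.22
tool_pos: [466.3, 125.6, 219.9]
tcp_rot: [-179.9, -45.1, 151.2]
ft_force: [-0.7, 0.1, -5.4]
finger_gap: 59.4
grip_force: 45.1
time: 26.47
tool_pos: [465.9, 125.7, 219.8]
tcp_rot: [-179.8, -45.3, 151.2]
ft_force: [0.7, 0.9, -4.2]
finger_gap: 59.6
grip_force: 45.1
pack z in tool [ 0.701 -0.001 -0.714] rect ((-9.377803802490234, -0.010431289672851562), (58.489837646484375, 55.526485443115234), 89.94656372070312) pack centre in tool [ 2.  -0.  11.4]
[ -3.6  25.   78.5  19.7 117.5 -62.3]
 turn 94.9: 14 x [-0.   -6.25 -2.63] | shift (mm) [ -9.2 -28.  221.6] : 6 x [-0.0015 -0.0047  0.0369]
```

```bash
python3 -m handwheel '[[0,0,0,0,-6.25,-2.63,0.05],[0,0,0,0,-6.25,-2.63,0.05],[0,0,0,0,-6.25,-2.63,0.05],[0,0,0,0,-6.25,-2.63,0.05],[0,0,0,0,-6.25,-2.63,0.05],[0,0,0,0,-6.25,-2.63,0.05],[0,0,0,0,-6.25,-2.63,0.05]]'
python3 -m handwheel '[[0,0,0,0,-6.25,-2.63,0.05],[0,0,0,0,-6.25,-2.63,0.05],[0,0,0,0,-6.25,-2.63,0.05],[0,0,0,0,-6.25,-2.63,0.05],[0,0,0,0,-6.25,-2.63,0.05],[0,0,0,0,-6.25,-2.63,0.05],[0,0,0,0,-6.25,-2.63,0.05],[0,0,0,0,0,0,0.05]]'
python3 -m handwheel '[[-0.0015,-0.0047,0.0369,0,0,0,0.05],[-0.0015,-0.0047,0.0369,0,0,0,0.05],[-0.0015,-0.0047,0.0369,0,0,0,0.05],[-0.0015,-0.0047,0.0369,0,0,0,0.05],[0,0,0,0,0,0,0.05],[0,0,0,0,0,0,0.05],[0,0,0,0,0,0,0.05]]'
python3 - <<'E'
from p import *
R=ori(4.5,45,0)
plan(R,[630.3,110.8,60])
E
```

```text
time: 27.1
tool_pos: [466.6, 125.8, 221.7]
tcp_rot: [173.1, 0.3, 168.1]
ft_force: [-0.8, -0.3, -4.0]
finger_gap: 59.6
grip_force: 44.9
time: 27.77
tool_pos: [485.8, 135.4, 227.0]
tcp_rot: [-179.5, 45.1, -175.2]
ft_force: [0.2, 1.0, -1.9]
finger_gap: 59.3
grip_force: 50.0
time: 28.35
tool_pos: [582.1, 123.2, 128.5]
tcp_rot: [-179.5, 44.2, -175.4]
ft_force: [0.8, 0.2, -3.8]
finger_gap: 59.5
grip_force: 49.8
 turn 0.9: 1 x [-0.41 -0.81  0.06] | shift (mm) [ 15.2 -16.1  81.7] : 3 x [ 0.0051 -0.0054  0.0272]
```

```bash
python3 -m handwheel '[[0.0051,-0.0054,0.0272,-0.4,-0.8,0,0.05],[0.0051,-0.0054,0.0272,0,0,0,0.05],[0.0051,-0.0054,0.0272,0,0,0,0.05],[0,0,0,0,0,0,0.05],[0,0,0,0,0,0,0.05],[0,0,0,0,0,0,0.05],[0,0,0,0,0,0,0.05],[0,0,0,0,0,0,0.05]]'
python3 -m handwheel '[[0,0,0,0,0,0,0.05],[0,0,0,0,0,0,0.05],[0,0,0,0,0,0,0.05],[0,0,0,0,0,0,0.05],[0,0,0,0,0,0,0.05],[0,0,0,0,0,0,0.05]]'
python3 - <<'E'
from p import *
R=ori(4.5,45,0)
plan(R,[630.3,110.8,44])
E
```

```text
time: 29.02
tool_pos: [633.1, 111.6, 66.3]
tcp_rot: [-179.9, 45.6, -175.3]
ft_force: [0.7, -0.3, -4.3]
finger_gap: 59.5
grip_force: 49.7
time: 29.52
tool_pos: [631.4, 110.9, 61.8]
tcp_rot: [-179.9, 45.2, -175.4]
ft_force: [-0.3, -0.3, -5.4]
finger_gap: 59.3
grip_force: 49.7
 turn 0.2: 1 x [0.03 0.23 0.09] | shift (mm) [13.3 -0.1 11.8] : 1 x [ 0.0133 -0.0001  0.0118]
```

```bash
python3 -m handwheel '[[0.007,0,0.006,0,0,0,0.05],[0.0065,0,0.0062,0,0,0,0.05],[0,0,0,0,0,0,0.05],[0,0,0,0,0,0,0.05],[0,0,0,0,0,0,0.05],[0,0,0,0,0,0,0.05],[0,0,0,0,0,0,0.05],[0,0,0,0,0,0,0.05]]'
python3 -m handwheel '[[0,0,0,0,0,0,0.05],[0,0,0,0,0,0,0.05],[0,0,0,0,0,0,0.05],[0,0,0,0,0,0,0.05]]'
```

```text
time: 30.18
tool_pos: [630.8, 110.9, 44.1]
tcp_rot: [-179.9, 45.3, -175.4]
ft_force: [0.5, -0.3, -5.1]
finger_gap: 59.3
grip_force: 50.0
time: 30.52
tool_pos: [630.6, 110.9, 43.8]
tcp_rot: [-179.9, 45.2, -175.4]
ft_force: [-0.7, 0.2, -4.4]
finger_gap: 59.4
grip_force: 50.0
```

```bash
python3 -m handwheel '[[0.0015,0,0.0015,0,0,0,0.05],[0,0,0,0,0,0,0.05],[0,0,0,0,0,0,0.05],[0,0,0,0,0,0,0.05],[0,0,0,0,0,0,0.05]]'
python3 -m handwheel '[[0,0,0,0,0,0,0.075],[0,0,0,0,0,0,0.075],[0,0,0,0,0,0,0.075],[0,0,0,0,0,0,0.075],[0,0,0,0,0,0,0.075]]'
python3 -m handwheel '[[0,0,-0.03,0,0,0,0.075],[0,0,-0.04,0,0,0,0.075],[0,0,-0.04,0,0,0,0.085],[-0.028,0,-0.028,0,0,0,0.085],[-0.028,0,-0.028,0,0,0,0.085],[-0.028,0,-0.028,0,0,0,0.085],[-0.028,0,-0.028,0,0,0,0.085],[0,0,0,0,0,0,0.085]]'
python3 - <<'E'
from p import *
print(r.sense()['joint_pos'].round(1))
plan(ori(4.5,0,0),[520,40,400])
E
```

```text
time: 30.93
tool_pos: [631.1, 110.9, 42.1]
tcp_rot: [-179.9, 45.3, -175.4]
ft_force: [1.0, -0.0, -2.6]
finger_gap: 59.4
grip_force: 49.9
time: 31.35
tool_pos: [630.9, 110.9, 41.9]
tcp_rot: [-179.9, 45.3, -175.4]
ft_force: [-0.0, 0.4, -0.0]
finger_gap: 75.1
grip_force: 0.0
time: 32.02
tool_pos: [567.9, 106.0, 280.6]
tcp_rot: [-179.9, 46.3, -175.4]
ft_force: [1.2, -0.5, 2.9]
finger_gap: 85.1
grip_force: 0.0
[  6.3 -37.1 130.3  -2.   40.5 -87.4]
 turn 46.3: 7 x [-0.01  6.61  0.01] | shift (mm) [  52.9  -62.  -119.4] : 4 x [ 0.0132 -0.0155 -0.0298]
```

```bash
python3 -m handwheel '[[0,0,0,0,6.61,0,0.085],[0,0,0,0,6.61,0,0.085],[0,0,0,0,6.61,0,0.085],[0,0,0,0,6.61,0,0.085],[0,0,0,0,6.61,0,0.085],[0,0,0,0,6.61,0,0.085],[0,0,0,0,6.61,0,0.085]]'
python3 -m handwheel '[[0.0088,-0.034,-0.02,0,0,0,0.085],[0.0088,-0.034,-0.02,0,0,0,0.085],[0.0088,-0.034,-0.02,0,0,0,0.085],[0.0088,-0.034,-0.02,0,0,0,0.085],[0.0088,-0.034,-0.02,0,0,0,0.085],[0.0088,-0.034,-0.02,0,0,0,0.085],[0,0,0,0,0,0,0.085],[0,0,0,0,0,0,0.085]]'
python3 -m handwheel '[[0,0,0,0,0,0,0.085],[0,0,0,0,0,0,0.085],[0,0,0,0,0,0,0.085],[0,0,0,0,0,0,0.085],[0,0,0,0,0,0,0.085],[0,0,0,0,0,0,0.085]]'
cat > v.py <<'E'
import sys
from p import *
im,d,cam=shot('wrist'); cv2.imwrite(f'pics/{sys.argv[1]}.png',im); P=cloud(cam,d); Z=P[...,2]
hsv=cv2.cvtColor(im,cv2.COLOR_BGR2HSV); H,S,V=[hsv[...,i].astype(int) for i in range(3)]
def comps(m,lo,z,tag,rectf=True):
    k,lab,st,_=cv2.connectedComponentsWithStats(m.astype(np.uint8))
    for i in range(1,k):
        if st[i,4]<lo: continue
        uv=np.argwhere(lab==i)[:,::-1]; w=onz(cam,uv,z)[:,:2].astype(np.float32); a=cv2.minAreaRect(w)
        print(tag,st[i],np.round(w.mean(0),1),np.round(a[0],1),np.round(a[1],1),round(a[2],1),'z',np.median(Z[lab==i]).round(1),'h',np.median(H[lab==i]))
near=(P[...,0]>560)&(P[...,0]<720)
comps(near&(Z>42)&(Z<58)&(H>10)&(H<28)&(S>120)&(V>80)&(P[...,1]>-150),60,50,'pad')
comps(near&(Z>42)&(Z<60)&(P[...,1]>-150)&(P[...,1]<320),500,50,'packtop')
comps((Z>8)&(Z<20)&(S<70),2000,14,'tray')
comps((Z>92)&(Z<104)&(P[...,1]<-250)&(S<90)&(P[...,0]>500),100,100,'arm')
comps((Z>120)&(P[...,1]<-250)&(P[...,0]>500)&(S>120)&((H<8)|(H>172)),50,180,'handle@180')
m=(Z>172)&(Z<192)&(P[...,1]<-250)&(P[...,0]>500)&(P[...,0]<720)&((H<8)|(H>172))
comps(m,20,180,'handletop')
s=r.sense(); print(s['time'],s['tool_pos'].round(1),s['tcp_rot'].round(1),s['joint_pos'].round(1))
E
python3 v.py l1
```

```text
time: 32.6
tool_pos: [564.8, 105.6, 267.8]
tcp_rot: [-179.9, -1.2, -175.5]
ft_force: [-0.6, -0.5, 0.8]
finger_gap: 85.1
grip_force: 0.0
time: 33.27
tool_pos: [530.2, -103.6, 389.5]
tcp_rot: [-179.8, -0.9, -175.7]
ft_force: [0.5, 0.5, -1.1]
finger_gap: 84.9
grip_force: 0.0
time: 33.77
tool_pos: [529.9, -101.0, 387.9]
tcp_rot: [-179.9, -1.0, -175.4]
ft_force: [-0.3, -0.4, -0.9]
finger_gap: 84.9
grip_force: 0.0
pad [476 217  40  38 274] [625.8 208.2] [629.6 215.2] [71.8 60.7] 4.6 z 49.6 h 22.0
pad [375 220  13  11 109] [625.2   7. ] [625.4   6.8] [19.  21.4] 4.6 z 50.8 h 20.0
pad [434 221  12  11 107] [618.5 111.1] [618.8 110.9] [19.7 19.5] 10.7 z 50.9 h 19.0
pad [493 222  12  11 105] [612.8 216. ] [612.6 216. ] [19.9 19.3] 14.0 z 51.2 h 19.0
packtop [ 363  214   36   38 1261] [639.5   7.7] [640.4   7.6] [71.4 60.3] 4.6 z 50.3 h 23.0
packtop [ 419  214   39   38 1264] [631.6 110.5] [632.2 110. ] [71.4 61.9] 4.6 z 50.4 h 21.0
packtop [ 475  216   41   39 1362] [628.1 213.9] [628.8 213.7] [73.7 63.6] 4.6 z 50.6 h 20.0
tray [ 294  203  223   50 3973] [633.8  31.7] [641.4  59.2] [100.9 419.2] 4.6 z 13.9 h 12.0
arm [ 129  186   52   44 1010] [ 600.  -354.3] [ 607.  -359.1] [70.2 73.1] 4.6 z 99.6 h 60.0
handle@180 [112 204  48  32 988] [ 596.4 -337.7] [ 597.1 -337.4] [29.5 71.3] 30.1 z 166.7 h 1.0
handletop [112 216  25  20 422] [ 605.2 -353. ] [ 605.  -353.2] [26.  28.8] 4.6 z 179.5 h 1.0
33.8167 [ 529.8 -101.2  388. ] [-179.9   -1.  -175.4] [ -16.    -1.9   80.7   -0.4  102.1 -110.6]
```

View pics/l1.png

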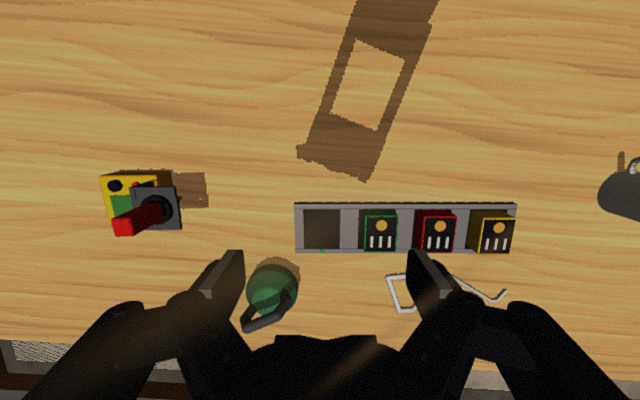

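All three packs are seated with pads up (tops at z≈50; pads at (380,225), (440,226), (498,227)). The probe handle is at (135,220). Next: go above the probe.

```bash
python3 -c "
from p import *
plan(ori(4.6,0,0),[590,-353,330])"
```

```text
turn 1.0: 1 x [-0.08 -1.03 -0.02] | shift (mm) [ -39.8 -255.8   58. ] : 7 x [-0.0057 -0.0365  0.0083]
```

```bash
python3 -m handwheel '[[-0.0057,-0.0365,0.0083,0,-1,0,0.085],[-0.0057,-0.0365,0.0083,0,0,0,0.085],[-0.0057,-0.0365,0.0083,0,0,0,0.085],[-0.0057,-0.0365,0.0083,0,0,0,0.085],[-0.0057,-0.0365,0.0083,0,0,0,0.085],[-0.0057,-0.0365,0.0083,0,0,0,0.085],[-0.0057,-0.0365,0.0083,0,0,0,0.085],[0,0,0,0,0,0,0.085]]'
python3 -m handwheel '[[0,0,0,0,0,0,0.085],[0,0,0,0,0,0,0.085],[0,0,0,0,0,0,0.085],[0,0,0,0,0,0,0.085],[0,0,0,0,0,0,0.085],[0,0,0,0,0,0,0.085]]'
python3 v.py n1 | grep -v pack
python3 - <<'E'
from h import *
im,d,cam=shot('scene');P=cloud(cam,d); np.savez('n1s',im=im,d=d)
cv2.imwrite('pics/n1s.png',im)
hsv=cv2.cvtColor(im,cv2.COLOR_BGR2HSV); H,S=hsv[...,0],hsv[...,1]
m=((H<8)|(H>172))&(S>110)&(P[...,2]>112)&(P[...,2]<178)&(P[...,1]<-280)&(P[...,1]>-430)&(P[...,0]>550)
for lo in range(112,178,11):
    q=P[m&(P[...,2]>=lo)&(P[...,2]<lo+11)]
    if len(q): print(lo,len(q),q.mean(0).round(1),q[:,1].min().round(1),q[:,1].max().round(1))
E
```

```text
time: 34.48
tool_pos: [588.3, -359.0, 324.1]
tcp_rot: [179.9, -0.4, -175.7]
ft_force: [0.4, -0.2, -2.0]
finger_gap: 85.1
grip_force: 0.0
time: 34.98
tool_pos: [589.9, -352.5, 331.6]
tcp_rot: [-179.9, 0.1, -175.4]
ft_force: [0.4, 0.7, -0.4]
finger_gap: 85.3
grip_force: 0.0
pad [550 204  14  13 138] [625.3   8. ] [625.2   7.8] [20.1 19.4] 18.6 z 51.2 h 18.0
pad [618 205  14  13 143] [618.3 112.3] [618.4 112. ] [20.9 19. ] 22.4 z 51.3 h 18.0
tray [ 437  186  203   58 3728] [639.3 -29.4] [646.6   8.6] [102.1 324.1] 4.6 z 14.0 h 10.0
arm [ 291  163   53   52 1442] [ 601.5 -364.8] [ 607.5 -361.2] [69.9 68. ] 5.6 z 99.8 h 23.0
handle@180 [308 183  24  37 795] [ 600.6 -357. ] [ 599.8 -357.4] [39.1 24.2] 4.9 z 179.2 h 4.0
handletop [308 195  25  25 577] [ 606.  -356.7] [ 606.  -356.3] [26.4 25.2] 4.6 z 179.7 h 3.0
35.0333 [ 589.8 -352.6  331.3] [-179.9    0.  -175.4] [-3.510e+01  2.030e+01  6.200e+01 -1.000e-01  9.760e+01 -1.297e+02]
112 28 [ 620.5 -356.2  117.7] -367.1 -345.8
123 26 [ 620.8 -357.3  127.7] -367.9 -346.5
134 33 [ 621.9 -356.3  140.1] -364.4 -345.6
145 28 [ 622.1 -355.9  151.2] -365.4 -346.9
156 31 [ 621.6 -355.7  161.4] -363.9 -347.1
167 37 [ 620.7 -354.6  173.5] -367.9 -345.1
```

View pics/n1.png

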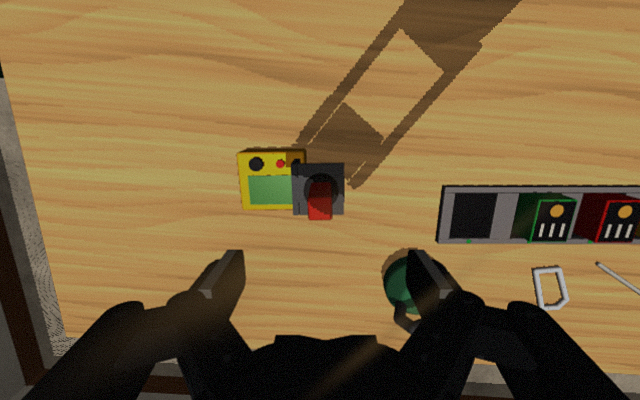

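The probe stands upright at about (606,-356), with the handle top at (320,207). Descending on it.

```bash
python3 -m handwheel '[[-0.017,-0.0053,0.03,0,0,0,0.085],[0,0,0.035,0,0,0,0.085],[0,0,0.03,0,0,0,0.085],[0,0,0,0,0,0,0.085],[0,0,0,0,0,0,0.085],[0,0,0,0,0,0,0.085],[0,0,0,0,0,0,0.085],[0,0,0,0,0,0,0.085]]'
python3 -c "
from p import *
plan(ori(4.6,0,0),[606.3,-356.5,150])"
```

```text
time: 35.75
tool_pos: [608.1, -358.2, 239.1]
tcp_rot: [-179.7, 0.2, -175.5]
ft_force: [-0.1, -0.0, -0.2]
finger_gap: 84.9
grip_force: 0.0
 turn 0.4: 1 x [-0.28  0.21 -0.07] | shift (mm) [ 1.7  1.9 89.1] : 3 x [0.0006 0.0006 0.0297]
```

```bash
python3 -m handwheel '[[0.001,0.001,0.03,-0.28,0.2,0,0.085],[0,0.001,0.03,0,0,0,0.085],[0,0,0.028,0,0,0,0.085],[0,0,0,0,0,0,0.085],[0,0,0,0,0,0,0.085],[0,0,0,0,0,0,0.085],[0,0,0,0,0,0,0.085],[0,0,0,0,0,0,0.085]]'
python3 -c "
from p import *
plan(ori(4.6,0,0),[606.3,-356.5,150])"
python3 -m handwheel '[[0,0,0,0,0,0,0.06],[0,0,0,0,0,0,0.04],[0,0,0,0,0,0,0.03],[0,0,0,0,0,0,0.02],[0,0,0,0,0,0,0.02],[0,0,0,0,0,0,0.02],[0,0,0,0,0,0,0.02],[0,0,0,0,0,0,0.02]]' 40
python3 -m handwheel '[[0,0,0,0,0,0,0.02],[0,0,0,0,0,0,0.02],[0,0,0,0,0,0,0.02],[0,0,0,0,0,0,0.02]]'
```

```text
time: 36.42
tool_pos: [607.0, -356.4, 150.9]
tcp_rot: [180.0, -0.0, -175.5]
ft_force: [0.0, -1.3, 0.4]
finger_gap: 84.9
grip_force: 0.0
 turn 0.1: 1 x [ 0.01 -0.   -0.06] | shift (mm) [ 0.7 -0.   0.9] : 1 x [ 0.0007 -0.      0.0009]
time: 37.08
tool_pos: [605.6, -355.5, 147.6]
tcp_rot: [179.8, -0.2, -175.5]
ft_force: [-0.7, -0.5, 1.4]
finger_gap: 25.7
grip_force: 39.7
time: 37.42
tool_pos: [605.6, -355.4, 147.5]
tcp_rot: [179.8, -0.2, -175.5]
ft_force: [-0.2, 0.0, 2.8]
finger_gap: 25.6
grip_force: 39.7
```

```bash
python3 -m handwheel '[[0,0,-0.015,0,0,0,0.02],[0,0,-0.025,0,0,0,0.02],[0,0,-0.03,0,0,0,0.02],[0,0,-0.03,0,0,0,0.02],[0,0,0,0,0,0,0.02],[0,0,0,0,0,0,0.02],[0,0,0,0,0,0,0.02]]' 60
python3 -c "
from p import *
plan(ori(4.6,0,0),[618.8,111.3,205])"
```

```text
time: 38.0
tool_pos: [605.9, -355.5, 247.4]
tcp_rot: [179.8, -0.2, -175.5]
ft_force: [0.1, -0.0, -2.5]
finger_gap: 25.3
grip_force: 59.1
 turn 0.3: 1 x [ 0.21 -0.23 -0.06] | shift (mm) [-50.3 464.3  42.4] : 12 x [-0.0042  0.0387  0.0035]
```

```bash
python3 -m handwheel '[[-0.0042,0.0387,0.0035,0,0,0,0.02],[-0.0042,0.0387,0.0035,0,0,0,0.02],[-0.0042,0.0387,0.0035,0,0,0,0.02],[-0.0042,0.0387,0.0035,0,0,0,0.02],[-0.0042,0.0387,0.0035,0,0,0,0.02],[-0.0042,0.0387,0.0035,0,0,0,0.02]]'
python3 -m handwheel '[[-0.0042,0.0387,0.0035,0,0,0,0.02],[-0.0042,0.0387,0.0035,0,0,0,0.02],[-0.0042,0.0387,0.0035,0,0,0,0.02],[-0.0042,0.0387,0.0035,0,0,0,0.02],[-0.0042,0.0387,0.0035,0,0,0,0.02],[-0.0042,0.0387,0.0035,0,0,0,0.02],[0,0,0,0,0,0,0.02],[0,0,0,0,0,0,0.02]]'
python3 -m handwheel '[[0,0,0,0,0,0,0.02],[0,0,0,0,0,0,0.02],[0,0,0,0,0,0,0.02],[0,0,0,0,0,0,0.02],[0,0,0,0,0,0,0.02],[0,0,0,0,0,0,0.02],[0,0,0,0,0,0,0.02],[0,0,0,0,0,0,0.02]]'
python3 -c "
from p import *
plan(ori(4.6,0,0),[618.8,111.3,180])
im,d,cam=shot('wrist'); cv2.imwrite('pics/q1.png',im)"
```

```text
time: 38.5
tool_pos: [611.1, -120.0, 224.6]
tcp_rot: [179.7, -0.4, -175.5]
ft_force: [0.5, 1.0, -0.1]
finger_gap: 25.5
grip_force: 59.4
time: 39.17
tool_pos: [617.6, 113.7, 204.2]
tcp_rot: [179.8, -0.5, -175.2]
ft_force: [-0.1, -0.1, -0.9]
finger_gap: 25.2
grip_force: 59.6
time: 39.83
tool_pos: [619.4, 111.2, 206.9]
tcp_rot: [179.8, -0.2, -175.5]
ft_force: [-0.2, 0.6, -1.2]
finger_gap: 25.3
grip_force: 59.6
 turn 0.3: 1 x [ 0.19 -0.21 -0.08] | shift (mm) [ 0.6  0.2 26.9] : 1 x [0.0006 0.0002 0.0269]
```

View pics/q1.png

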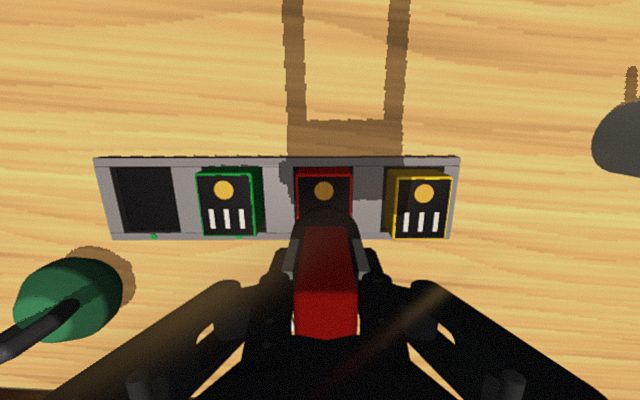

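The red pad at (324,190) is straight ahead of the held probe. I'll measure the pads once more and lower to just above red.

```bash
python3 v.py q2 | grep -E "pad|^[0-9]"
python3 -m handwheel '[[0,0,0.02,0.2,-0.2,0,0.02],[0,0,0.009,0,0,0,0.02],[0,0,0,0,0,0,0.02],[0,0,0,0,0,0,0.02],[0,0,0,0,0,0,0.02],[0,0,0,0,0,0,0.02],[0,0,0,0,0,0,0.02],[0,0,0,0,0,0,0.02]]'
python3 -m handwheel '[[0,0,0,0,0,0,0.02],[0,0,0,0,0,0,0.02],[0,0,0,0,0,0,0.02],[0,0,0,0,0,0,0.02]]'
```

```text
pad [391 175  62  64 598] [621.3 211.8] [628.5 215.7] [70.6 60. ] 4.4 z 49.4 h 22.0
pad [213 180  21  20 321] [624.9   6.2] [624.9   6.2] [20.4 21. ] 4.4 z 50.8 h 21.0
pad [314 182  20  19 282] [617.9 110.6] [617.9 110.7] [19.3 19.7] 68.1 z 50.9 h 18.0
pad [414 184  20  19 313] [612.5 215.7] [612.5 215.7] [19.6 20.4] 4.4 z 51.0 h 20.0
39.9333 [619.4 111.3 206.8] [ 179.8   -0.2 -175.5] [  5.4  13.4  83.2   0.2  83.6 -89.1]
time: 40.6
tool_pos: [619.7, 111.5, 178.6]
tcp_rot: [-180.0, 0.0, -175.5]
ft_force: [0.0, 0.5, -1.8]
finger_gap: 25.4
grip_force: 59.6
time: 40.93
tool_pos: [619.2, 111.5, 177.8]
tcp_rot: [-180.0, -0.0, -175.5]
ft_force: [0.3, 0.1, -1.6]
finger_gap: 25.4
grip_force: 59.6
```

```bash
python3 -m handwheel '[[0.001,-0.0005,0.005,0,0,0,0.02],[0,0,0.005,0,0,0,0.02],[0,0,0,0,0,0,0.02],[0,0,0,0,0,0,0.02],[0,0,0,0,0,0,0.02],[0,0,0,0,0,0,0.02]]'
python3 -m handwheel '[[0,0,0.002,0,0,0,0.02],[0,0,0,0,0,0,0.02],[0,0,0,0,0,0,0.02],[0,0,0,0,0,0,0.02],[0,0,0,0,0,0,0.02]]'
python3 -m handwheel '[[0,0,0.002,0,0,0,0.02],[0,0,0,0,0,0,0.02],[0,0,0,0,0,0,0.02],[0,0,0,0,0,0,0.02],[0,0,0,0,0,0,0.02],[0,0,0,0,0,0,0.02],[0,0,0,0,0,0,0.02]]'
```

```text
time: 41.43
tool_pos: [618.3, 110.9, 167.9]
tcp_rot: [-180.0, -0.0, -175.5]
ft_force: [-0.0, 0.5, -1.3]
finger_gap: 25.5
grip_force: 59.6
time: 41.85
tool_pos: [618.4, 110.9, 165.9]
tcp_rot: [-180.0, -0.0, -175.5]
ft_force: [0.4, 1.1, 0.6]
finger_gap: 25.2
grip_force: 59.6
time: 42.43
tool_pos: [618.3, 110.9, 163.8]
tcp_rot: [-180.0, -0.0, -175.5]
ft_force: [0.3, 0.4, -0.3]
finger_gap: 25.8
grip_force: 59.6
```

```bash
python3 -m handwheel '[[0,0,0.0015,0,0,0,0.02],[0,0,0,0,0,0,0.02],[0,0,0,0,0,0,0.02]]'|grep -E "pos|ft"
python3 -m handwheel '[[0,0,0,0,0,0,0.02],[0,0,0,0,0,0,0.02]]'|grep -E "pos|ft"
python3 -m handwheel '[[0,0,0,0,0,0,0.02],[0,0,0,0,0,0,0.02]]'|grep -E "pos|ft"
python3 -m handwheel '[[0,0,0,0,0,0,0.02],[0,0,0,0,0,0,0.02]]'|grep -E "pos|ft"
python3 - <<'E'
from h import *
im,d,cam=shot('scene'); cv2.imwrite('pics/s1.png',cv2.resize(im[170:270,220:420],None,fx=4,fy=4,interpolation=2))
E
```

```text
tool_pos: [618.3, 110.9, 162.2]
ft_force: [0.6, 0.0, 0.4]
tool_pos: [618.3, 110.9, 162.4]
ft_force: [1.3, 0.3, 1.2]
tool_pos: [618.3, 110.9, 162.3]
ft_force: [0.3, -0.4, -0.1]
tool_pos: [618.3, 110.9, 162.3]
ft_force: [0.8, 0.1, 0.7]
```

View pics/s1.png

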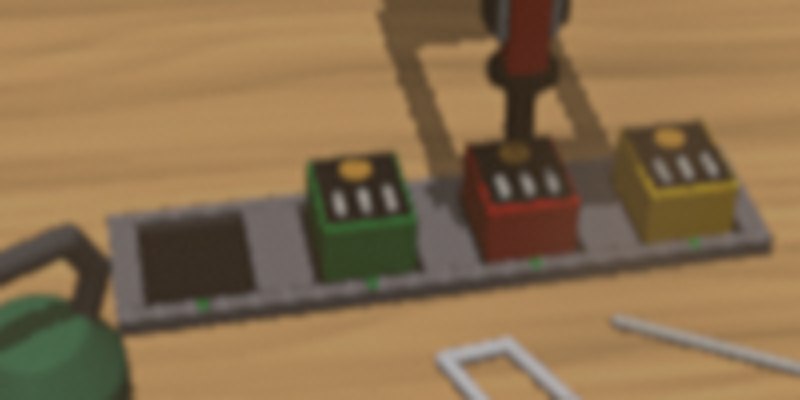

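The tip is pressed on red's pad at (515,150), about 2 N above the baseline. Now yellow.

```bash
python3 -m handwheel '[[0,0,-0.01,0,0,0,0.02],[0,0,-0.02,0,0,0,0.02],[0,0,0,0,0,0,0.02],[0,0,0,0,0,0,0.02],[0,0,0,0,0,0,0.02]]'
python3 -c "
from p import *
plan(ori(4.6,0,0),[612.5,215.7,185])"
```

```text
time: 43.65
tool_pos: [618.1, 110.9, 191.9]
tcp_rot: [-180.0, -0.0, -175.5]
ft_force: [-0.0, -1.1, -2.1]
finger_gap: 25.6
grip_force: 59.6
 turn 0.1: 1 x [-0.01 -0.03 -0.06] | shift (mm) [ -2.8 104.9   6.9] : 3 x [-0.0009  0.035   0.0023]
```

```bash
python3 -m handwheel '[[-0.001,0.035,0.0023,0,0,0,0.02],[-0.0009,0.035,0.0023,0,0,0,0.02],[-0.0009,0.035,0.0023,0,0,0,0.02],[0,0,0,0,0,0,0.02],[0,0,0,0,0,0,0.02],[0,0,0,0,0,0,0.02],[0,0,0,0,0,0,0.02],[0,0,0,0,0,0,0.02]]'
python3 -m handwheel '[[0,0,0,0,0,0,0.02],[0,0,0,0,0,0,0.02],[0,0,0,0,0,0,0.02],[0,0,0,0,0,0,0.02],[0,0,0,0,0,0,0.02],[0,0,0,0,0,0,0.02],[0,0,0,0,0,0,0.02]]'
python3 v.py t1 | grep -E "pad|^[0-9]"
```

```text
time: 44.32
tool_pos: [612.9, 214.5, 185.1]
tcp_rot: [-180.0, -0.0, -175.5]
ft_force: [0.1, 0.2, -1.9]
finger_gap: 25.2
grip_force: 59.9
time: 44.9
tool_pos: [612.8, 215.8, 185.4]
tcp_rot: [-180.0, -0.0, -175.5]
ft_force: [0.2, 0.3, -1.5]
finger_gap: 25.4
grip_force: 59.9
pad [294 178  61  43 417] [604.3 216.1] [614.6 215.6] [42.7 58.7] 5.4 z 49.3 h 22.0
pad [ 96 183  23  21 362] [624.8   5.9] [625.1   6. ] [20.  20.7] 4.5 z 50.7 h 19.0
pad [205 184  22  21 356] [617.8 110.2] [617.9 110.3] [20.5 20. ] 45.2 z 50.9 h 20.0
pad [314 187  21  18 286] [611.4 215.2] [610.9 215.1] [16.8 19.7] 9.1 z 51.0 h 18.0
44.95 [612.8 215.8 185.4] [-180.    -0.  -175.5] [ 14.9  17.1  81.   -0.   81.8 -79.7]
```

```bash
python3 -m handwheel '[[0.0005,0,0.006,0,0,0,0.02],[0,0,0.006,0,0,0,0.02],[0,0,0.0055,0,0,0,0.02],[0,0,0.002,0,0,0,0.02],[0,0,0,0,0,0,0.02],[0,0,0,0,0,0,0.02]]'
python3 -m handwheel '[[0,0,0.0015,0,0,0,0.02],[0,0,0.0015,0,0,0,0.02],[0,0,0.0005,0,0,0,0.02],[0,0,0,0,0,0,0.02],[0,0,0,0,0,0,0.02],[0,0,0,0,0,0,0.02],[0,0,0,0,0,0,0.02]]'
python3 -m handwheel '[[0,0,0,0,0,0,0.02],[0,0,0,0,0,0,0.02]]'|grep -E "pos|ft"
python3 -m handwheel '[[0,0,0,0,0,0,0.02],[0,0,0,0,0,0,0.02]]'|grep -E "pos|ft"
python3 -m handwheel '[[0,0,0,0,0,0,0.02],[0,0,0,0,0,0,0.02]]'|grep -E "pos|ft"
```

```text
time: 45.45
tool_pos: [612.0, 215.7, 165.5]
tcp_rot: [-180.0, -0.1, -175.5]
ft_force: [-0.6, 0.2, -0.6]
finger_gap: 25.4
grip_force: 59.9
time: 46.03
tool_pos: [612.4, 215.8, 162.6]
tcp_rot: [-180.0, 0.0, -175.5]
ft_force: [-0.2, 0.2, 1.3]
finger_gap: 25.3
grip_force: 60.0
tool_pos: [612.4, 215.8, 162.5]
ft_force: [-0.3, -0.7, 1.0]
tool_pos: [612.4, 215.8, 162.4]
ft_force: [-0.5, 0.4, 1.7]
tool_pos: [612.3, 215.8, 162.4]
ft_force: [-0.6, 0.5, 1.1]
```

Yellow is pressed at about 2.5 N. Now green.

```bash
python3 -m handwheel '[[0,0,-0.01,0,0,0,0.02],[0,0,-0.02,0,0,0,0.02],[0,0,0,0,0,0,0.02],[0.0004,-0.035,0.001,0,0,0,0.02],[0.0004,-0.035,0.001,0,0,0,0.02],[0.0004,-0.035,0.001,0,0,0,0.02],[0.0004,-0.035,0.001,0,0,0,0.02]]'
python3 -m handwheel '[[0.0004,-0.035,0.001,0,0,0,0.02],[0.0004,-0.035,0.001,0,0,0,0.02],[0,0,0,0,0,0,0.02],[0,0,0,0,0,0,0.02],[0,0,0,0,0,0,0.02],[0,0,0,0,0,0,0.02],[0,0,0,0,0,0,0.02],[0,0,0,0,0,0,0.02]]'
python3 -m handwheel '[[0,0,0,0,0,0,0.02],[0,0,0,0,0,0,0.02],[0,0,0,0,0,0,0.02],[0,0,0,0,0,0,0.02]]'|grep pos
python3 v.py t2 | grep -E "pad|^[0-9]"
python3 -c "
from p import *
plan(ori(4.6,0,0),[624.5,6.5,168])"
```

```text
time: 47.12
tool_pos: [621.5, 74.9, 188.1]
tcp_rot: [-180.0, -0.0, -175.4]
ft_force: [2.0, 0.6, -1.5]
finger_gap: 25.2
grip_force: 59.9
time: 47.78
tool_pos: [626.5, 7.5, 186.4]
tcp_rot: [-180.0, -0.0, -175.4]
ft_force: [-0.1, -0.1, -1.3]
finger_gap: 25.2
grip_force: 59.8
tool_pos: [626.5, 6.4, 186.4]
pad [494 180  78  69 791] [624.9 205.5] [629.3 213.4] [71.8 63.6] 4.5 z 49.5 h 23.0
pad [315 186  21  18 306] [624.3   6.6] [624.1   6.8] [17.2 19.6] 4.5 z 50.9 h 18.0
pad [421 187  22  21 360] [618.  111.1] [618.4 110.9] [20.3 20.5] 4.5 z 50.9 h 21.0
pad [529 190  22  20 352] [612.6 216.4] [612.7 216.4] [19.4 20.7] 4.5 z 51.1 h 20.0
48.1667 [626.5   6.3 186.4] [-180.    -0.  -175.5] [ -4.1  13.6  85.1  -0.   81.3 -98.6]
 turn 0.1: 1 x [-0.01 -0.02 -0.05] | shift (mm) [ 2.   0.3 18.4] : 1 x [0.002  0.0003 0.0184]
```

```bash
python3 -m handwheel '[[0.002,0,0.006,0,0,0,0.02],[0,0,0.006,0,0,0,0.02],[0,0,0.006,0,0,0,0.02],[0,0,0.002,0,0,0,0.02],[0,0,0,0,0,0,0.02],[0,0,0,0,0,0,0.02]]'
python3 -m handwheel '[[0,0,0.0015,0,0,0,0.02],[0,0,0.0015,0,0,0,0.02],[0,0,0.0005,0,0,0,0.02],[0,0,0,0,0,0,0.02],[0,0,0,0,0,0,0.02],[0,0,0,0,0,0,0.02],[0,0,0,0,0,0,0.02]]'
python3 -m handwheel '[[0,0,0,0,0,0,0.02],[0,0,0,0,0,0,0.02]]'|grep -E "pos|ft"
python3 -m handwheel '[[0,0,0,0,0,0,0.02],[0,0,0,0,0,0,0.02]]'|grep -E "pos|ft"
python3 -m handwheel '[[0,0,0,0,0,0,0.02],[0,0,0,0,0,0,0.02]]'|grep -E "pos|ft"
python3 -m handwheel '[[0,0,-0.01,0,0,0,0.02],[0,0,-0.03,0,0,0,0.02],[0,0,-0.03,0,0,0,0.02],[0,0,-0.015,0,0,0,0.02],[0,0,0,0,0,0,0.02],[0,0,0,0,0,0,0.02],[0,0,0,0,0,0,0.02]]'
python3 -c "
from p import *
plan(ori(4.6,0,0),[606.5,-358,250])"
```

```text
time: 48.67
tool_pos: [624.3, 6.0, 166.0]
tcp_rot: [-180.0, -0.1, -175.5]
ft_force: [-0.1, 0.6, -0.3]
finger_gap: 25.6
grip_force: 59.9
time: 49.25
tool_pos: [624.6, 6.0, 163.1]
tcp_rot: [-180.0, 0.0, -175.5]
ft_force: [-0.3, 0.5, -0.7]
finger_gap: 25.7
grip_force: 59.9
tool_pos: [624.6, 6.0, 163.0]
ft_force: [0.3, -0.4, 0.6]
tool_pos: [624.6, 6.0, 163.0]
ft_force: [0.1, 0.1, 0.8]
tool_pos: [624.6, 6.0, 162.9]
ft_force: [1.3, 0.9, 1.0]
time: 50.33
tool_pos: [623.8, 6.1, 246.6]
tcp_rot: [180.0, -0.1, -175.5]
ft_force: [-0.2, -0.1, -1.3]
finger_gap: 25.4
grip_force: 59.9
 turn 0.1: 1 x [ 0.01 -0.13 -0.07] | shift (mm) [  46.5 -361.5   -3.4] : 10 x [ 0.0046 -0.0362 -0.0003]
```

```bash
python3 -m handwheel '[[0.0046,-0.0362,-0.001,0,0,0,0.02],[0.0046,-0.0362,-0.001,0,0,0,0.02],[0.0046,-0.0362,-0.001,0,0,0,0.02],[0.0046,-0.0362,-0.001,0,0,0,0.02],[0.0046,-0.0362,-0.001,0,0,0,0.02]]'|grep pos
python3 -m handwheel '[[0.0046,-0.0362,0,0,0,0,0.02],[0.0046,-0.0362,0,0,0,0,0.02],[0.0046,-0.0362,0,0,0,0,0.02],[0.0046,-0.0362,0,0,0,0,0.02],[0.0046,-0.0362,0,0,0,0,0.02],[0,0,0,0,0,0,0.02],[0,0,0,0,0,0,0.02],[0,0,0,0,0,0,0.02]]'|grep pos
python3 -m handwheel '[[0,0,0,0,0,0,0.02],[0,0,0,0,0,0,0.02],[0,0,0,0,0,0,0.02],[0,0,0,0,0,0,0.02],[0,0,0,0,0,0,0.02],[0,0,0,0,0,0,0.02],[0,0,0,0,0,0,0.02],[0,0,0,0,0,0,0.02]]'
python3 v.py u1 | grep -E "arm|^[0-9]"
python3 -c "
from p import *
plan(ori(4.6,0,0),[606.3,-357.5,230])"
```

```text
tool_pos: [614.5, -177.3, 250.4]
tool_pos: [606.5, -357.9, 250.5]
time: 52.08
tool_pos: [607.3, -358.4, 253.0]
tcp_rot: [-180.0, -0.0, -175.5]
ft_force: [-0.0, -0.2, -1.1]
finger_gap: 25.3
grip_force: 60.0
arm [ 288  159   68   66 2431] [ 597.4 -364.9] [ 607.  -361.1] [69.6 68.7] 5.8 z 100.0 h 26.0
52.1333 [ 607.3 -358.5  253. ] [-180.    -0.  -175.5] [ -34.7   23.9   65.6   -0.    90.5 -129.2]
 turn 0.1: 1 x [-0.01 -0.02 -0.06] | shift (mm) [ 0.9  1.  23. ] : 1 x [0.0009 0.001  0.023 ]
```

View pics/u1.png

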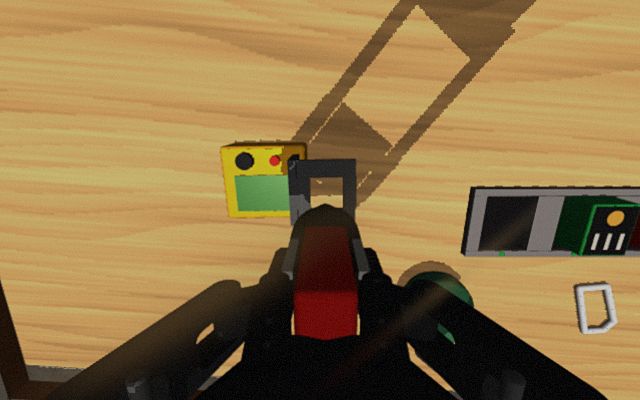

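The hole in the arm is visible at about (311-343,178) ahead of the probe. I'll compute its centre.

Run:
```python
from h import *
Rt,p=tool(); im,d,cam=shot('wrist')
g=cv2.cvtColor(im,cv2.COLOR_BGR2GRAY).astype(int); print(g[190,284:362]); print(g[155:205,327])
print(onz(cam,[(311,190),(343,190),(327,178),(322,159),(288,190),(356,190)],100).round(1), p)
```

```text
[135 133 133 145 113  37  28  43  37  37  36  35  37  37  39  38  37  37
  39  34  38  42  33  36  36  40  64  95  89  98  91  92  94  90  98  92
  92  96  92  90  88  87  91  94  92  88  95  85  91  91  88  85  87  90
  89  87  87  84  75  35  39  40  44  43  46  48  43  43  47  48  47  46
  60  92  91  94  87  88]
[ 94  92  89  76  52  31  40  37  35  40  37  38  41  36  40  37  40  40
  44  30  34  38  65  87  94  97  89  89  90  85  82  89  78  84  85  94
  92  97 105 100 134 165 172 171 168 167 166 165 128  59]
[[ 605.7 -372.5  100. ]
 [ 603.2 -339.6  100. ]
 [ 591.9 -357.   100. ]
 [ 573.  -363.6  100. ]
 [ 607.6 -396.1  100. ]
 [ 602.1 -326.2  100. ]] [ 607.28440505 -358.46893971  253.00827986]
```

```bash
python3 -m handwheel '[[0,0.002,0.01,0,0,0,0.02],[0,0,0.02,0,0,0,0.02],[0,0,0.02,0,0,0,0.02],[0,0,0,0,0,0,0.02],[0,0,0,0,0,0,0.02],[0,0,0,0,0,0,0.02],[0,0,0,0,0,0,0.02],[0,0,0,0,0,0,0.02]]'
python3 -c "
from p import *
plan(ori(4.6,0,0),[607.3,-356.3,151])"
```

```text
time: 52.85
tool_pos: [607.9, -357.0, 204.9]
tcp_rot: [-179.9, 0.1, -175.5]
ft_force: [-0.3, -0.2, -1.7]
finger_gap: 25.5
grip_force: 60.1
 turn 0.2: 1 x [-0.11  0.11 -0.06] | shift (mm) [ 0.5  0.7 53.9] : 2 x [0.0003 0.0004 0.027 ]
```

```bash
python3 -m handwheel '[[0.0005,0.0005,0.018,0,0,0,0.02],[0,0,0.018,0,0,0,0.02],[0,0,0.015,0,0,0,0.02],[0,0,0,0,0,0,0.02],[0,0,0,0,0,0,0.02],[0,0,0,0,0,0,0.02],[0,0,0,0,0,0,0.02],[0,0,0,0,0,0,0.02]]'
python3 -m handwheel '[[0,0,0,0,0,0,0.02],[0,0,0,0,0,0,0.02],[0,0,0,0,0,0,0.02],[0,0,0,0,0,0,0.02]]'
```

```text
time: 53.52
tool_pos: [607.3, -356.5, 153.7]
tcp_rot: [-179.9, 0.1, -175.5]
ft_force: [0.3, 0.2, -1.8]
finger_gap: 25.4
grip_force: 60.1
time: 53.85
tool_pos: [606.6, -356.0, 152.1]
tcp_rot: [-180.0, -0.0, -175.5]
ft_force: [0.6, 0.8, -1.2]
finger_gap: 25.3
grip_force: 60.1
```

Through the hole without contact. Lowering the last few millimetres, releasing and retreating upward.

```bash
python3 -m handwheel '[[0,0,0.0035,0,0,0,0.02],[0,0,0,0,0,0,0.02],[0,0,0,0,0,0,0.02],[0,0,0,0,0,0,0.02],[0,0,0,0,0,0,0.02],[0,0,0,0,0,0,0.02]]'
python3 -m handwheel '[[0,0,0,0,0,0,0.04],[0,0,0,0,0,0,0.06],[0,0,0,0,0,0,0.085],[0,0,0,0,0,0,0.085],[0,0,0,0,0,0,0.085],[0,0,0,0,0,0,0.085],[0,0,0,0,0,0,0.085],[0,0,0,0,0,0,0.085]]'
python3 -m handwheel '[[0,0,-0.02,0,0,0,0.085],[0,0,-0.03,0,0,0,0.085],[0,0,-0.035,0,0,0,0.085],[0,0,-0.035,0,0,0,0.085],[0,0,-0.035,0,0,0,0.085],[0,0,-0.035,0,0,0,0.085],[0.02,0,0,0,0,0,0.085],[0,0,0,0,0,0,0.085]]'
python3 -m handwheel '[[0,0,0,0,0,0,0.085],[0,0,0,0,0,0,0.085],[0,0,0,0,0,0,0.085],[0,0,0,0,0,0,0.085],[0,0,0,0,0,0,0.085],[0,0,0,0,0,0,0.085]]'|grep pos
python3 v.py x1
python3 - <<'E'
from h import *
im,d,cam=shot('scene');P=cloud(cam,d)
hsv=cv2.cvtColor(im,cv2.COLOR_BGR2HSV); H,S=hsv[...,0],hsv[...,1]
m=((H<8)|(H>172))&(S>110)&(P[...,1]<-280)&(P[...,1]>-430)&(P[...,0]>550)
for lo in range(112,178,22):
    q=P[m&(P[...,2]>=lo)&(P[...,2]<lo+22)]
    if len(q): print(lo,len(q),q.mean(0).round(1))
a=im[150:260,90:200]; b=im[180:290,230:420]
cv2.imwrite('pics/y1.png',cv2.resize(np.hstack([a,b]),None,fx=2.6,fy=2.6,interpolation=2))
E
```

```text
time: 54.35
tool_pos: [606.6, -356.0, 148.5]
tcp_rot: [-180.0, -0.0, -175.5]
ft_force: [-0.2, 0.2, -1.2]
finger_gap: 25.2
grip_force: 60.2
time: 55.02
tool_pos: [606.6, -356.0, 148.5]
tcp_rot: [-180.0, -0.0, -175.5]
ft_force: [0.4, -0.6, 0.2]
finger_gap: 85.2
grip_force: 0.0
time: 55.68
tool_pos: [586.2, -358.9, 343.3]
tcp_rot: [-179.7, 0.2, -175.5]
ft_force: [-1.8, -0.5, -0.7]
finger_gap: 84.8
grip_force: 0.0
tool_pos: [586.8, -357.4, 337.7]
pad [549 205  13  13 131] [625.3   8.2] [625.1   8.3] [20.1 18.3] 18.4 z 51.2 h 18.0
pad [615 206  14  13 137] [618.5 112.4] [618.6 112.5] [20.9 19.4] 22.1 z 51.6 h 18.0
packtop [ 525  198   50   45 1783] [641.    4.1] [641.2   3.9] [74.6 65.3] 4.6 z 50.7 h 58.0
packtop [ 587  199   53   44 1862] [633.6 106.7] [633.9 106.8] [72.8 69.1] 4.5 z 50.9 h 21.0
tray [ 438  187  202   57 3767] [639.2 -29. ] [645.8  12.1] [102.  329.9] 4.5 z 14.1 h 11.0
arm [ 295  165   52   51 1392] [ 601.6 -366.5] [ 607.5 -360.8] [69.6 69. ] 4.5 z 99.9 h 21.0
handle@180 [314 186  23  36 724] [ 601.8 -355.7] [ 600.4 -355.6] [39.1 23.8] 4.5 z 179.3 h 4.0
handletop [314 198  24  24 525] [ 607.3 -355. ] [ 606.8 -354.6] [26.  24.7] 4.5 z 179.7 h 4.0
56.2333 [ 586.8 -357.4  337.9] [ 1.800e+02 -1.000e-01 -1.755e+02] [ -35.6   20.5   61.1   -0.    98.4 -130.2]
112 62 [ 621.8 -355.5  123.7]
134 57 [ 622.9 -354.5  145.3]
156 67 [ 622.5 -354.3  167.8]
```

View pics/y1.png

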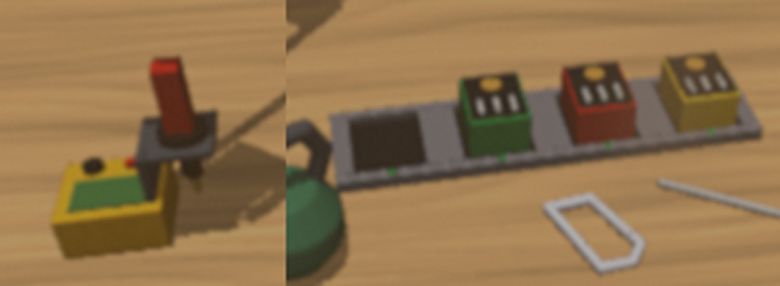

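The probe hangs upright at (180,110), and green, red and yellow lie in the tray with their pads up. Handing in.

```bash
python3 -c "
from bench import r
print(r.hand_in())"
```

```text
the job is handed in; nothing more can be done
None
```

The job is handed in, with no verdict returned: red, yellow and green (no blue pack was on the bench) lie contact face up in their own tray pockets, each pad was pressed in that order with about 2 N, and the probe hangs upright in the tester's arm again.

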